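Changeover of the nitrogen purge rack

TASK

The nest frames on the sloping nitrogen purge rack are dry and the ones on the dark ribbed mat are wet. Shut the purge valve fully, then move every dry nest onto the white staging board, right side up and each inside an outline of its own, and lay every wet nest on the two rails of the rack, right side up, flat behind the foot lip and straight up the slope, each centred over a purge nozzle of its own so that the nozzle lies in the middle of its hollow. When all of them are in place, open the valve to 45 degrees, the long middle tick of its dial, and leave the other things on the bench where they are.

Things in the scene. Friction and masses are not known exactly. Their poses are not given: they have to be found in the camera images.
- dry_1: moulded nest frame, a long ring 136 x 32 mm with a hollow 104 x 20 mm, rim 8 mm high (all that touches); thin clips on top reach 26 mm, clear of the sides. Origin: centre of the underside, y along the length, z up. 0.055 kg; take it across the 32 mm width at mid-length. Dry: starts on a station of the rack. May be absent (None)
- dry_2: moulded nest frame, a long ring 136 x 32 mm with a hollow 104 x 20 mm, rim 8 mm high (all that touches); thin clips on top reach 26 mm, clear of the sides. Origin: centre of the underside, y along the length, z up. 0.055 kg; take it across the 32 mm width at mid-length. Dry: starts on a station of the rack. May be absent (None)
- dry_3: moulded nest frame, a long ring 136 x 32 mm with a hollow 104 x 20 mm, rim 8 mm high (all that touches); thin clips on top reach 26 mm, clear of the sides. Origin: centre of the underside, y along the length, z up. 0.055 kg; take it across the 32 mm width at mid-length. Dry: starts on a station of the rack. May be absent (None)
- wet_1: moulded nest frame, a long ring 136 x 32 mm with a hollow 104 x 20 mm, rim 8 mm high (all that touches); thin clips on top reach 26 mm, clear of the sides. Origin: centre of the underside, y along the length, z up. 0.055 kg; take it across the 32 mm width at mid-length. Wet: starts on the drain mat. May be absent (None)
- wet_2: moulded nest frame, a long ring 136 x 32 mm with a hollow 104 x 20 mm, rim 8 mm high (all that touches); thin clips on top reach 26 mm, clear of the sides. Origin: centre of the underside, y along the length, z up. 0.055 kg; take it across the 32 mm width at mid-length. Wet: starts on the drain mat. May be absent (None)
- wet_3: moulded nest frame, a long ring 136 x 32 mm with a hollow 104 x 20 mm, rim 8 mm high (all that touches); thin clips on top reach 26 mm, clear of the sides. Origin: centre of the underside, y along the length, z up. 0.055 kg; take it across the 32 mm width at mid-length. Wet: starts on the drain mat. May be absent (None)
- station_1 (a point): one station of the rack: the point midway between the two rails, level with their tops, above the middle of that station's purge nozzle. x runs up the slope (12 deg), away from the robot, along the nozzle and the nest; y left, along the rails; z square to the deck. A nest centred here has its ends on the rails, 8 mm clear of the foot lip, and the nozzle in the middle of its hollow
- station_2 (a point): one station of the rack: the point midway between the two rails, level with their tops, above the middle of that station's purge nozzle. x runs up the slope (12 deg), away from the robot, along the nozzle and the nest; y left, along the rails; z square to the deck. A nest centred here has its ends on the rails, 8 mm clear of the foot lip, and the nozzle in the middle of its hollow
- station_3 (a point): one station of the rack: the point midway between the two rails, level with their tops, above the middle of that station's purge nozzle. x runs up the slope (12 deg), away from the robot, along the nozzle and the nest; y left, along the rails; z square to the deck. A nest centred here has its ends on the rails, 8 mm clear of the foot lip, and the nozzle in the middle of its hollow
- outline_1 (a point): centre of one of the three printed outlines, on the board's top face. Each outline is a dark rectangle, 44 mm (along x) by 148 mm (along y) inside its lines; outlines are 75 mm apart along x; z up
- outline_2 (a point): centre of one of the three printed outlines, on the board's top face. Each outline is a dark rectangle, 44 mm (along x) by 148 mm (along y) inside its lines; outlines are 75 mm apart along x; z up
- outline_3 (a point): centre of one of the three printed outlines, on the board's top face. Each outline is a dark rectangle, 44 mm (along x) by 148 mm (along y) inside its lines; outlines are 75 mm apart along x; z up
- staging_board: fixed white plastic board, 250 (x) x 180 (y) x 4 mm, with three printed outlines; origin at the centre of its underside. It lies to one side of the rack, left or right
- drain_mat: fixed dark ribbed rubber mat, 294 (x) x 196 (y) x 3 mm, on the other side of the rack; origin at the centre of its underside
- purge_rack: fixed rack; origin on the bench under the deck's middle. Deck 190 (x) x 276 (y) mm, slopes 12 deg down towards the robot, top 75 mm high at its middle. On it two rails along y, 12 wide, 14 high, 116 mm apart; a foot lip 7 mm above rail tops, 76 mm down-slope; between the rails three nozzles 94 mm apart, 74 x 12 mm, 9 high. Behind it a header pipe 104 mm from the origin, up to 112 high
- valve_axis (a point): on the vertical axis of the quarter-turn purge valve, at mid-height of its lever (142 mm above the bench); fixed to the rack, axes as the rack's. Under the lever lies a round dial plate, radius 50 mm, top 129 mm high, with a tick every 15 degrees and long ones at 0 (shut), 45 and 90
- lever_grip (a point): middle of the grip of the valve lever, 80 mm from the valve axis: black sleeve from 52 to 104 mm from the axis, 14 mm wide, 16 mm high; x points from the grip back to the axis, z up. Turns with the lever; nothing lies within 25 mm under the sleeve
- purge_valve (a joint): opening angle of the valve, rad: 0 shut (stop; lever along the rack's -x, towards the robot), pi/2 fully open (stop; lever along the rack's -y, in line with the header). Opens anticlockwise seen from above. Friction about 0.15 N m (2 N at the grip); stays where it is left, no spring
- spray_bottle: bystander: alcohol spray bottle, 79 x 62 x 200 mm, behind the rack on the left; origin at the centre of its underside
- bench_timer: bystander: bench timer, 29 x 75 x 62 mm, behind the rack; origin at the centre of its underside
- plate_a: bystander: round lidded agar plate, 65 mm across, 15 mm high, behind the rack; origin at the centre of its underside
- cup_b: bystander: small steel parts cup, 54 mm across, 36 mm high, behind the work on the right; origin at the centre of its underside
There are look-alikes about, which are no part of the job. Leave any turquoise look-alike of the dry_2 alone.

How it is judged (in metres and radians):
On the way, in this order (a step that is already met when the one before it is completed fails the run):
1. the purge valve is shut (value of joint purge_valve below 0.06 rad), for 0.2 s.
2. with the valve shut, every dry nest lies in an outline of the staging board and every wet nest on a station of the rack, over its nozzle (value of joint purge_valve below 0.1 rad and ((x of dry_1 in the frame of outline_1 between -0.008 and 0.008 m and y of dry_1 in the frame of outline_1 between -0.009 and 0.009 m and z of dry_1 in the frame of outline_1 between -0.004 and 0.004 m and angle between the y axis of dry_1 and the y axis of outline_1, either way round below 0.12 rad and angle between the z axis of dry_1 and the z axis of outline_1, either way round below 0.06 rad) or (x of dry_1 in the frame of outline_2 between -0.008 and 0.008 m and y of dry_1 in the frame of outline_2 between -0.009 and 0.009 m and z of dry_1 in the frame of outline_2 between -0.004 and 0.004 m and angle between the y axis of dry_1 and the y axis of outline_2, either way round below 0.12 rad and angle between the z axis of dry_1 and the z axis of outline_2, either way round below 0.06 rad) or (x of dry_1 in the frame of outline_3 between -0.008 and 0.008 m and y of dry_1 in the frame of outline_3 between -0.009 and 0.009 m and z of dry_1 in the frame of outline_3 between -0.004 and 0.004 m and angle between the y axis of dry_1 and the y axis of outline_3, either way round below 0.12 rad and angle between the z axis of dry_1 and the z axis of outline_3, either way round below 0.06 rad)) and angle between each of dry_1, dry_2, dry_3, wet_1, wet_2, wet_3's own z axis and vertical below 0.5 rad and linear speed of each of dry_1, dry_2, dry_3, wet_1, wet_2, wet_3 below 0.02 m/s and ((x of dry_2 in the frame of outline_1 between -0.008 and 0.008 m and y of dry_2 in the frame of outline_1 between -0.009 and 0.009 m and z of dry_2 in the frame of outline_1 between -0.004 and 0.004 m and angle between the y axis of dry_2 and the y axis of outline_1, either way round below 0.12 rad and angle between the z axis of dry_2 and the z axis of outline_1, either way round below 0.06 rad) or (x of dry_2 in the frame of outline_2 between -0.008 and 0.008 m and y of dry_2 in the frame of outline_2 between -0.009 and 0.009 m and z of dry_2 in the frame of outline_2 between -0.004 and 0.004 m and angle between the y axis of dry_2 and the y axis of outline_2, either way round below 0.12 rad and angle between the z axis of dry_2 and the z axis of outline_2, either way round below 0.06 rad) or (x of dry_2 in the frame of outline_3 between -0.008 and 0.008 m and y of dry_2 in the frame of outline_3 between -0.009 and 0.009 m and z of dry_2 in the frame of outline_3 between -0.004 and 0.004 m and angle between the y axis of dry_2 and the y axis of outline_3, either way round below 0.12 rad and angle between the z axis of dry_2 and the z axis of outline_3, either way round below 0.06 rad)) and ((x of dry_3 in the frame of outline_1 between -0.008 and 0.008 m and y of dry_3 in the frame of outline_1 between -0.009 and 0.009 m and z of dry_3 in the frame of outline_1 between -0.004 and 0.004 m and angle between the y axis of dry_3 and the y axis of outline_1, either way round below 0.12 rad and angle between the z axis of dry_3 and the z axis of outline_1, either way round below 0.06 rad) or (x of dry_3 in the frame of outline_2 between -0.008 and 0.008 m and y of dry_3 in the frame of outline_2 between -0.009 and 0.009 m and z of dry_3 in the frame of outline_2 between -0.004 and 0.004 m and angle between the y axis of dry_3 and the y axis of outline_2, either way round below 0.12 rad and angle between the z axis of dry_3 and the z axis of outline_2, either way round below 0.06 rad) or (x of dry_3 in the frame of outline_3 between -0.008 and 0.008 m and y of dry_3 in the frame of outline_3 between -0.009 and 0.009 m and z of dry_3 in the frame of outline_3 between -0.004 and 0.004 m and angle between the y axis of dry_3 and the y axis of outline_3, either way round below 0.12 rad and angle between the z axis of dry_3 and the z axis of outline_3, either way round below 0.06 rad)) and ((x of wet_1 in the frame of station_1 between -0.012 and 0.016 m and y of wet_1 in the frame of station_1 between -0.009 and 0.009 m and z of wet_1 in the frame of station_1 between -0.004 and 0.004 m and angle between the y axis of wet_1 and the x axis of station_1, either way round below 0.12 rad and angle between the z axis of wet_1 and the z axis of station_1, either way round below 0.06 rad) or (x of wet_1 in the frame of station_2 between -0.012 and 0.016 m and y of wet_1 in the frame of station_2 between -0.009 and 0.009 m and z of wet_1 in the frame of station_2 between -0.004 and 0.004 m and angle between the y axis of wet_1 and the x axis of station_2, either way round below 0.12 rad and angle between the z axis of wet_1 and the z axis of station_2, either way round below 0.06 rad) or (x of wet_1 in the frame of station_3 between -0.012 and 0.016 m and y of wet_1 in the frame of station_3 between -0.009 and 0.009 m and z of wet_1 in the frame of station_3 between -0.004 and 0.004 m and angle between the y axis of wet_1 and the x axis of station_3, either way round below 0.12 rad and angle between the z axis of wet_1 and the z axis of station_3, either way round below 0.06 rad)) and ((x of wet_2 in the frame of station_1 between -0.012 and 0.016 m and y of wet_2 in the frame of station_1 between -0.009 and 0.009 m and z of wet_2 in the frame of station_1 between -0.004 and 0.004 m and angle between the y axis of wet_2 and the x axis of station_1, either way round below 0.12 rad and angle between the z axis of wet_2 and the z axis of station_1, either way round below 0.06 rad) or (x of wet_2 in the frame of station_2 between -0.012 and 0.016 m and y of wet_2 in the frame of station_2 between -0.009 and 0.009 m and z of wet_2 in the frame of station_2 between -0.004 and 0.004 m and angle between the y axis of wet_2 and the x axis of station_2, either way round below 0.12 rad and angle between the z axis of wet_2 and the z axis of station_2, either way round below 0.06 rad) or (x of wet_2 in the frame of station_3 between -0.012 and 0.016 m and y of wet_2 in the frame of station_3 between -0.009 and 0.009 m and z of wet_2 in the frame of station_3 between -0.004 and 0.004 m and angle between the y axis of wet_2 and the x axis of station_3, either way round below 0.12 rad and angle between the z axis of wet_2 and the z axis of station_3, either way round below 0.06 rad)) and ((x of wet_3 in the frame of station_1 between -0.012 and 0.016 m and y of wet_3 in the frame of station_1 between -0.009 and 0.009 m and z of wet_3 in the frame of station_1 between -0.004 and 0.004 m and angle between the y axis of wet_3 and the x axis of station_1, either way round below 0.12 rad and angle between the z axis of wet_3 and the z axis of station_1, either way round below 0.06 rad) or (x of wet_3 in the frame of station_2 between -0.012 and 0.016 m and y of wet_3 in the frame of station_2 between -0.009 and 0.009 m and z of wet_3 in the frame of station_2 between -0.004 and 0.004 m and angle between the y axis of wet_3 and the x axis of station_2, either way round below 0.12 rad and angle between the z axis of wet_3 and the z axis of station_2, either way round below 0.06 rad) or (x of wet_3 in the frame of station_3 between -0.012 and 0.016 m and y of wet_3 in the frame of station_3 between -0.009 and 0.009 m and z of wet_3 in the frame of station_3 between -0.004 and 0.004 m and angle between the y axis of wet_3 and the x axis of station_3, either way round below 0.12 rad and angle between the z axis of wet_3 and the z axis of station_3, either way round below 0.06 rad))), for 0.2 s.
3. the valve is set to 45 degrees (value of joint purge_valve between 0.695 and 0.875 rad), for 0.2 s.
At the end, for the whole second after the job is handed in: Valve within 5 deg of 45. Dry nests: flat, right side up, centre within 8 mm across and 9 mm along of an outline's centre. Wet nests: flat on the rails (0.06 rad), right side up, within 9 mm of a station sideways and -12 to +16 mm along the slope. All turned under 0.12 rad, at rest (all of step 3 and velocity of joint purge_valve between -0.05 and 0.05 rad/s and ((x of dry_1 in the frame of outline_1 between -0.008 and 0.008 m and y of dry_1 in the frame of outline_1 between -0.009 and 0.009 m and z of dry_1 in the frame of outline_1 between -0.004 and 0.004 m and angle between the y axis of dry_1 and the y axis of outline_1, either way round below 0.12 rad and angle between the z axis of dry_1 and the z axis of outline_1, either way round below 0.06 rad) or (x of dry_1 in the frame of outline_2 between -0.008 and 0.008 m and y of dry_1 in the frame of outline_2 between -0.009 and 0.009 m and z of dry_1 in the frame of outline_2 between -0.004 and 0.004 m and angle between the y axis of dry_1 and the y axis of outline_2, either way round below 0.12 rad and angle between the z axis of dry_1 and the z axis of outline_2, either way round below 0.06 rad) or (x of dry_1 in the frame of outline_3 between -0.008 and 0.008 m and y of dry_1 in the frame of outline_3 between -0.009 and 0.009 m and z of dry_1 in the frame of outline_3 between -0.004 and 0.004 m and angle between the y axis of dry_1 and the y axis of outline_3, either way round below 0.12 rad and angle between the z axis of dry_1 and the z axis of outline_3, either way round below 0.06 rad)) and angle between each of dry_1, dry_2, dry_3, wet_1, wet_2, wet_3's own z axis and vertical below 0.5 rad and linear speed of each of dry_1, dry_2, dry_3, wet_1, wet_2, wet_3 below 0.02 m/s and ((x of dry_2 in the frame of outline_1 between -0.008 and 0.008 m and y of dry_2 in the frame of outline_1 between -0.009 and 0.009 m and z of dry_2 in the frame of outline_1 between -0.004 and 0.004 m and angle between the y axis of dry_2 and the y axis of outline_1, either way round below 0.12 rad and angle between the z axis of dry_2 and the z axis of outline_1, either way round below 0.06 rad) or (x of dry_2 in the frame of outline_2 between -0.008 and 0.008 m and y of dry_2 in the frame of outline_2 between -0.009 and 0.009 m and z of dry_2 in the frame of outline_2 between -0.004 and 0.004 m and angle between the y axis of dry_2 and the y axis of outline_2, either way round below 0.12 rad and angle between the z axis of dry_2 and the z axis of outline_2, either way round below 0.06 rad) or (x of dry_2 in the frame of outline_3 between -0.008 and 0.008 m and y of dry_2 in the frame of outline_3 between -0.009 and 0.009 m and z of dry_2 in the frame of outline_3 between -0.004 and 0.004 m and angle between the y axis of dry_2 and the y axis of outline_3, either way round below 0.12 rad and angle between the z axis of dry_2 and the z axis of outline_3, either way round below 0.06 rad)) and ((x of dry_3 in the frame of outline_1 between -0.008 and 0.008 m and y of dry_3 in the frame of outline_1 between -0.009 and 0.009 m and z of dry_3 in the frame of outline_1 between -0.004 and 0.004 m and angle between the y axis of dry_3 and the y axis of outline_1, either way round below 0.12 rad and angle between the z axis of dry_3 and the z axis of outline_1, either way round below 0.06 rad) or (x of dry_3 in the frame of outline_2 between -0.008 and 0.008 m and y of dry_3 in the frame of outline_2 between -0.009 and 0.009 m and z of dry_3 in the frame of outline_2 between -0.004 and 0.004 m and angle between the y axis of dry_3 and the y axis of outline_2, either way round below 0.12 rad and angle between the z axis of dry_3 and the z axis of outline_2, either way round below 0.06 rad) or (x of dry_3 in the frame of outline_3 between -0.008 and 0.008 m and y of dry_3 in the frame of outline_3 between -0.009 and 0.009 m and z of dry_3 in the frame of outline_3 between -0.004 and 0.004 m and angle between the y axis of dry_3 and the y axis of outline_3, either way round below 0.12 rad and angle between the z axis of dry_3 and the z axis of outline_3, either way round below 0.06 rad)) and ((x of wet_1 in the frame of station_1 between -0.012 and 0.016 m and y of wet_1 in the frame of station_1 between -0.009 and 0.009 m and z of wet_1 in the frame of station_1 between -0.004 and 0.004 m and angle between the y axis of wet_1 and the x axis of station_1, either way round below 0.12 rad and angle between the z axis of wet_1 and the z axis of station_1, either way round below 0.06 rad) or (x of wet_1 in the frame of station_2 between -0.012 and 0.016 m and y of wet_1 in the frame of station_2 between -0.009 and 0.009 m and z of wet_1 in the frame of station_2 between -0.004 and 0.004 m and angle between the y axis of wet_1 and the x axis of station_2, either way round below 0.12 rad and angle between the z axis of wet_1 and the z axis of station_2, either way round below 0.06 rad) or (x of wet_1 in the frame of station_3 between -0.012 and 0.016 m and y of wet_1 in the frame of station_3 between -0.009 and 0.009 m and z of wet_1 in the frame of station_3 between -0.004 and 0.004 m and angle between the y axis of wet_1 and the x axis of station_3, either way round below 0.12 rad and angle between the z axis of wet_1 and the z axis of station_3, either way round below 0.06 rad)) and ((x of wet_2 in the frame of station_1 between -0.012 and 0.016 m and y of wet_2 in the frame of station_1 between -0.009 and 0.009 m and z of wet_2 in the frame of station_1 between -0.004 and 0.004 m and angle between the y axis of wet_2 and the x axis of station_1, either way round below 0.12 rad and angle between the z axis of wet_2 and the z axis of station_1, either way round below 0.06 rad) or (x of wet_2 in the frame of station_2 between -0.012 and 0.016 m and y of wet_2 in the frame of station_2 between -0.009 and 0.009 m and z of wet_2 in the frame of station_2 between -0.004 and 0.004 m and angle between the y axis of wet_2 and the x axis of station_2, either way round below 0.12 rad and angle between the z axis of wet_2 and the z axis of station_2, either way round below 0.06 rad) or (x of wet_2 in the frame of station_3 between -0.012 and 0.016 m and y of wet_2 in the frame of station_3 between -0.009 and 0.009 m and z of wet_2 in the frame of station_3 between -0.004 and 0.004 m and angle between the y axis of wet_2 and the x axis of station_3, either way round below 0.12 rad and angle between the z axis of wet_2 and the z axis of station_3, either way round below 0.06 rad)) and ((x of wet_3 in the frame of station_1 between -0.012 and 0.016 m and y of wet_3 in the frame of station_1 between -0.009 and 0.009 m and z of wet_3 in the frame of station_1 between -0.004 and 0.004 m and angle between the y axis of wet_3 and the x axis of station_1, either way round below 0.12 rad and angle between the z axis of wet_3 and the z axis of station_1, either way round below 0.06 rad) or (x of wet_3 in the frame of station_2 between -0.012 and 0.016 m and y of wet_3 in the frame of station_2 between -0.009 and 0.009 m and z of wet_3 in the frame of station_2 between -0.004 and 0.004 m and angle between the y axis of wet_3 and the x axis of station_2, either way round below 0.12 rad and angle between the z axis of wet_3 and the z axis of station_2, either way round below 0.06 rad) or (x of wet_3 in the frame of station_3 between -0.012 and 0.016 m and y of wet_3 in the frame of station_3 between -0.009 and 0.009 m and z of wet_3 in the frame of station_3 between -0.004 and 0.004 m and angle between the y axis of wet_3 and the x axis of station_3, either way round below 0.12 rad and angle between the z axis of wet_3 and the z axis of station_3, either way round below 0.06 rad))); the robot touches nothing.
It fails at once if the spray bottle is pushed away (more than 3 cm) or knocked over (distance of spray_bottle from where it was at the start of the episode above 0.03 m or angle between spray_bottle's own z axis and vertical above 0.5 rad).
It fails at once if the bench timer is pushed away (more than 3 cm) or knocked over (distance of bench_timer from where it was at the start of the episode above 0.03 m or angle between bench_timer's own z axis and vertical above 0.5 rad).
It fails at once if the agar plate is pushed away (more than 3 cm) or knocked over (distance of plate_a from where it was at the start of the episode above 0.03 m or angle between plate_a's own z axis and vertical above 0.5 rad).
It fails at once if the parts cup is pushed away (more than 3 cm) or knocked over (distance of cup_b from where it was at the start of the episode above 0.03 m or angle between cup_b's own z axis and vertical above 0.5 rad).
Of dry_1, dry_2, dry_3 only 2 to 3 are there at a start; the rules pass over those that are not, and their reading is None.
Of wet_1, wet_2, wet_3 only 2 to 3 are there at a start; the rules pass over those that are not, and their reading is None.
At some moment in a run one of wet_1, wet_2, wet_3 may be knocked a few centimetres aside while the robot is not near it.
Once in a run the grip may slacken for a moment while it holds something.
It also fails if it takes over 210 s, if anything falls off the work surface, if the arm or the gripper's body presses on something with over 40 N, if the wrist force passes 120 N, or if a joint passes its speed limit or range.

ROBOT

A 7-joint arm with a two-finger parallel gripper is mounted at the origin on a cart in front of the work surface, level with it; the furniture and walls round the work are solid. World frame = base frame: x ahead of the robot, y to its left, z up, the work surface at z = 0. Lengths are in m, angles in degrees, forces in N, time in s.
With the tool pointing down it reaches from about 0.425 to 0.875 m from the base axis. Payload 4.7 kg.
Tool frame: the origin (TCP) lies between the finger pads; the fingertips stand 8 mm ahead of it and the grasp point (between the pads) lies 11 mm behind it (env.tip_extent is the distance from the TCP to the fingertips, in m); z points along the fingers, y is the line along which they close (so a half turn about z gives the same grasp; the last joint's range is limited). The gripper opens to 87 mm and grips with 3 to 60 N. Pads are 19 mm wide; open, the fingers measure 117 mm over their backs; the gripper's body (75 mm by 190 mm) begins 51 mm behind the grasp point.
Start: joints at [-67.489, 18.392, -4.016, 83.108, 1.295, 78.541, -3.26], TCP at [0.24, 0.604, 0.231] pointing down, gripper open.
Joint ranges: [-163.93, 163.93], [-17.29, 119.83], [-79.2, 71.16], [3.27, 140.29], [-89.18, 269.18], [5.43, 117.66], [-154.24, 154.24]. Speed limits (degrees/s): [147.25, 147.25, 180, 180, 180, 180, 180].

INTERFACE

Orientations are given as [roll, pitch, yaw] about the fixed x, y, z axes, in that order (R = Rz(yaw) Ry(pitch) Rx(roll)).
In Python, from cell import sensors, vision, workorder, env gives the robot as it stands.
- The arm moves only by the tool drive_tool, never from a script. Its argument "moves" is a list of rows, each an object of numbers: "x", "y", "z": the shift along the tool's x, y, z in mm; "rx", "ry", "rz": the turn, a rotation vector about the tool's x, y, z in rad; "fingers": the closure, from -1 (fully open) to 1 (shut). In form: [{"x": .., "y": .., "z": .., "rx": .., "ry": .., "rz": .., "fingers": ..}, ...]. A call has 1 to 20 rows; each row is the pose to reach, as a shift and turn from the pose commanded when the call began, along the tool's axes at that moment; what a row does not reach only later rows make up. A row lasts 1/8 s, in which the tool goes at most 62.5 mm and 10.7 degrees, less where a joint would pass 70% of its speed; a pose out of reach is approached as far as the arm can. A call with a gripper value outside its range is refused whole. The fingers move at their own pace and stop on an object; "force" is the grip in N (left out, the last holds). Time passes only in rows, so rows that repeat a pose let the fingers close. It gives the time, the measured TCP pose, the force, the opening and the grip force at its end, in the units of the state.
- sensors.get_obs(): the state, without advancing time (a new reading comes with each control period).
- vision.read_camera(name): name is "scene" or "top"; returns a dict with "image" (420x560x3 uint8, red, green, blue), "fx", "fy", "cx", "cy" (pixels), "k1" (the pictures are not rectified: a ray, as slopes to the right and down, at radius r is drawn at 1 + k1 r^2 times it, then the intrinsics apply), "R" (3x3) and "t" (3): a world point X has camera coordinates R X + t. Camera axes: x right, y down, z forward; pixel columns grow to the right and rows downward; lengths in m; the calibration is good to about 2 mm. A picture is of the moment at which its call begins. There is no depth.
- workorder.sign_off(): hands the job in; it is judged then, once.
The state is a dict: "time_s": time; "qpos": joint angles; "joint_velocities": joint speeds; "effort": joint torques, N m; "tool_pos": TCP position; "tool_rot": TCP orientation; "force": force on the tool from outside, world axes, zero at the start; "wrist_torque": the same for the moment, N m; "grip_width": finger opening in m; "grasp_force": force on a finger pad.
Only numpy, scipy, OpenCV 4.12 (cv2) and the standard library are available. Lean on these libraries where they do the work, as an engineer would, in place of code of your own. Each camera call takes 0.05 s, during which the arm holds its last target. There are 200 camera calls.

## Working session

There is one attempt and no reset: what is moved stays moved. The work goes in short steps, Python scripts to look and compute and a tool call to move; the robot and the scene stay as the last step left them, time stands still between calls to the robot, and variables do not carry over. Pictures are saved under pics/ and viewed, at most 14 in all, crops included, and the job is handed in when it is done.

Besides the shell and the picture viewer there is one more tool, called after "Emit:" as name(argument=value, ...) on one line, values as JSON. drive_tool: Moves the arm, as the interface text tells. Its arguments: {"type":"object","properties":{"moves":{"type":"array"},"force":{"type":"number"}},"required":["moves"]}

```bash
ls; mkdir -p pics; cat > h.py <<'E'
import numpy as np, cv2
from cell import sensors, vision, workorder, env
def cam(n): 
    return vision.read_camera(n)
def proj(c,X):
    p=np.atleast_2d(X)@np.array(c["R"]).T+np.array(c["t"]); s=p[:,:2]/p[:,2:]
    s=s*(1+c["k1"]*(s**2).sum(1,keepdims=True)); return s*[c["fx"],c["fy"]]+[c["cx"],c["cy"]]
def ray(c,uv):
    d=(np.atleast_2d(uv).astype(float)-[c["cx"],c["cy"]])/[c["fx"],c["fy"]]; s=d.copy()
    for _ in range(20): s=d/(1+c["k1"]*(s**2).sum(1,keepdims=True))
    R=np.array(c["R"]); o=-R.T@np.array(c["t"]); return o,np.c_[s,np.ones(len(s))]@R
def onz(c,uv,z):
    o,v=ray(c,uv); return o+v*((z-o[2])/v[:,2])[:,None]
def save(c,f,s=None,crop=None,k=1):
    im=cv2.cvtColor(c["image"],cv2.COLOR_RGB2BGR)
    if crop: im=im[crop[1]:crop[3],crop[0]:crop[2]]
    if k!=1: im=cv2.resize(im,None,fx=k,fy=k,interpolation=cv2.INTER_CUBIC)
    cv2.imwrite("pics/"+f,im)
E
python3 - <<'E'
from h import *
for n in("top","scene"):
    c=cam(n); save(c,n+"0.png",k=1.42); print(n,{k:np.round(v,3) for k,v in c.items() if k!="image"})
print(sensors.get_obs(), env.tip_extent)
E
```

```text
pics
top {'fx': np.float64(503.986), 'fy': np.float64(503.986), 'cx': np.float64(278.471), 'cy': np.float64(215.841), 'k1': np.float64(0.035), 'R': array([[-0.024, -1.   , -0.008],
       [-0.983,  0.025, -0.18 ],
       [ 0.181,  0.004, -0.984]]), 't': array([0.094, 0.62 , 1.478])}
scene {'fx': np.float64(527.928), 'fy': np.float64(527.928), 'cx': np.float64(278.197), 'cy': np.float64(220.842), 'k1': np.float64(0.048), 'R': array([[-0.875, -0.485,  0.016],
       [-0.317,  0.547, -0.774],
       [ 0.367, -0.682, -0.632]]), 't': array([0.562, 0.229, 1.588])}
{'time_s': 0.1, 'qpos': array([-67.48906139,  18.43490985,  -4.01431632,  83.16685667,
         1.2944315 ,  78.53992496,  -3.25930443]), 'joint_velocities': array([-0.00909965, -0.06614447, -0.13699956, -0.1604083 , -0.14054317,
       -0.04956893,  0.00238309]), 'effort': array([-3.81511600e-04, -4.92576170e+01, -4.05691797e-01, -3.13398314e+01,
       -6.40158006e-02,  3.94824904e-02,  7.34690730e-05]), 'tool_pos': array([0.24024875, 0.60346774, 0.22957884]), 'tool_rot': array([-1.79903500e+02,  5.17887096e-03,  1.58298066e+02]), 'force': array([ 0.29298354, -0.04917999,  0.28511608]), 'wrist_torque': array([-0.02288471,  0.05379448, -0.00528301]), 'grasp_force': 0.0, 'grip_width': 0.08739602434980101} 0.008
```

View pics/top0.png

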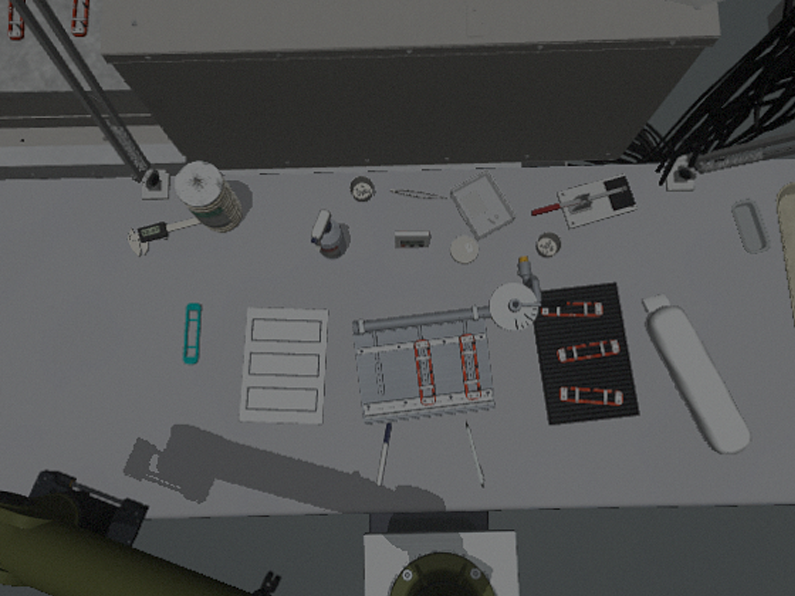

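View pics/scene0.png

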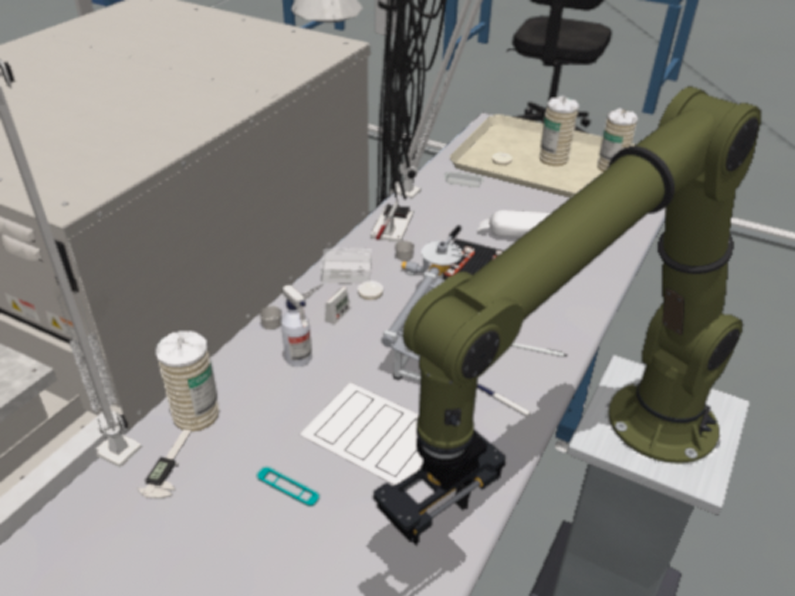

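```bash
python3 - <<'E'
from h import *
c=cam("top"); save(c,"crop1.png",crop=(240,170,460,310),k=3.6)
save(c,"crop2.png",crop=(120,190,260,310),k=4)
np.save("top0.npy",c["image"])
a=np.array([[402,371],[425,371],[470,367],[572,310],[588,350],[591,396],[515,306],[284,365],[192,334]])/1.42
print(onz(c,a,0.08).round(3))
print(onz(c,a,0.0).round(3))
E
```

```text
[[ 0.482  0.068  0.08 ]
 [ 0.481  0.021  0.08 ]
 [ 0.487 -0.073  0.08 ]
 [ 0.601 -0.292  0.08 ]
 [ 0.516 -0.319  0.08 ]
 [ 0.421 -0.318  0.08 ]
 [ 0.613 -0.173  0.08 ]
 [ 0.5    0.314  0.08 ]
 [ 0.571  0.506  0.08 ]]
[[ 0.489  0.068  0.   ]
 [ 0.488  0.018  0.   ]
 [ 0.494 -0.081  0.   ]
 [ 0.615 -0.311  0.   ]
 [ 0.525 -0.34   0.   ]
 [ 0.425 -0.339  0.   ]
 [ 0.627 -0.186  0.   ]
 [ 0.509  0.327  0.   ]
 [ 0.583  0.53   0.   ]]
```

View pics/crop1.png

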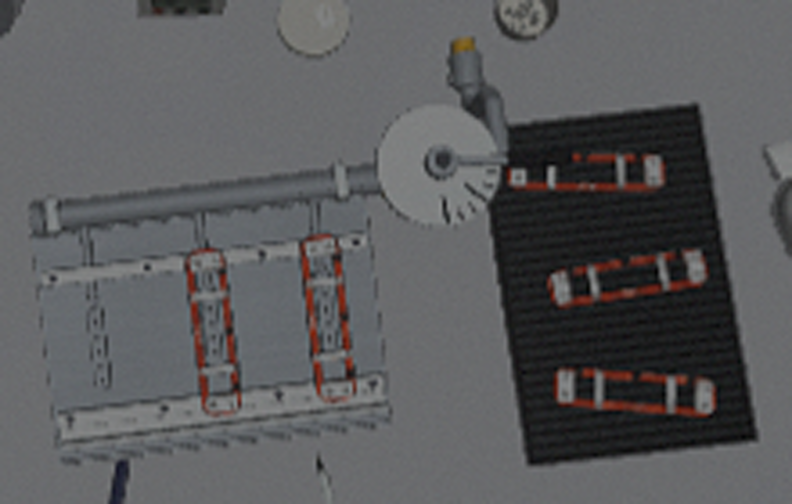

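View pics/crop2.png

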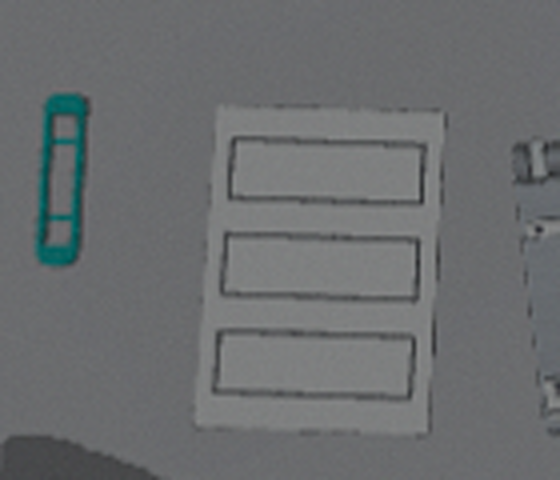

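```bash
cat >> h.py <<'E'
from scipy.optimize import minimize, least_squares
from scipy.ndimage import map_coordinates
S12,C12=np.sin(np.radians(12)),np.cos(np.radians(12))
def W(p,L):  # planar pose (x,y,yaw rad), local pts
    L=np.atleast_2d(L); c,s=np.cos(p[2]),np.sin(p[2])
    return np.c_[p[0]+c*L[:,0]-s*L[:,1],p[1]+s*L[:,0]+c*L[:,1],L[:,2]]
def deck(s,y,h): return np.array([s*C12-h*S12,y,.075+s*S12+h*C12])
def rect(cx,cy,w,l,z,n=60):
    t=np.linspace(-.5,.5,n);o=np.ones(n)*.5
    return np.c_[cx+w*np.r_[t,t,o,-o],cy+l*np.r_[o,-o,t,t],np.full(4*n,z)]
def samp(img,uv): return map_coordinates(img,[uv[:,1],uv[:,0]],order=1,mode='nearest')
def red(im):
    h=cv2.cvtColor(im,cv2.COLOR_RGB2HSV); return (((h[...,0]<14)|(h[...,0]>170))&(h[...,1]>110)&(h[...,2]>45)).astype(np.uint8)
def fit(f,p0,n=6,d=(.006,.006,.05)):
    best=None; rng=np.random.default_rng(0)
    for i in range(n):
        r=minimize(f,np.array(p0)+(rng.normal(size=3)*d if i else 0),method="Nelder-Mead",options=dict(initial_simplex=None,xatol=1e-5,fatol=1e-5,maxiter=400))
        if best is None or r.fun<best.fun: best=r
    return best.x,best.fun
E
cat > m.py <<'E'
from h import *
c=cam("top"); im=c["image"]; g=cv2.GaussianBlur(cv2.cvtColor(im,cv2.COLOR_RGB2GRAY),(0,0),.7).astype(float)
# board
q=np.array([[217,105],[445,113],[430,434],[195,430]])/4+[120,190]
b=onz(c,q,.004); print("board corners",b.round(4).tolist())
ctr=b.mean(0); e=(b[1]-b[0])+(b[2]-b[3]); yaw=np.arctan2(e[1],e[0])+np.pi/2
Lo=np.vstack([rect(k*.075,0,.0455,.1495,.004) for k in(-1,0,1)])
pb,v=fit(lambda p:samp(g,proj(c,W(p,Lo))).mean(),[ctr[0],ctr[1],yaw]); print("board",pb.round(4),v,ctr,yaw)
# rack : clicked points
q=np.array([[57,412],[382,375],[38,272],[42,285],[366,234],[370,249]])/3.6+[240,170]
M=np.array([deck(-.052,.138,.014),deck(-.052,-.138,.014),deck(.064,.138,.014),deck(.052,.138,.014),deck(.064,-.138,.014),deck(.052,-.138,.014)])
r=least_squares(lambda p:(proj(c,W(p,M))-q).ravel(),[.49,0,.1]); print("rack",r.x.round(4),np.abs(r.fun).max()); print(r.fun.reshape(-1,2).round(1).tolist())
pv=onz(c,np.array([[440,165]])/3.6+[240,170],.129); print("valve",pv.round(4))
x=r.x; d=pv[0]-[x[0],x[1],0]; print("valve in rack", d[0]*np.cos(x[2])+d[1]*np.sin(x[2]), -d[0]*np.sin(x[2])+d[1]*np.cos(x[2]))
np.savez("fit.npz",board=pb,rack=r.x,valve=pv[0])
im2=cv2.resize(cv2.cvtColor(im,cv2.COLOR_RGB2BGR),None,fx=4,fy=4,interpolation=cv2.INTER_CUBIC)
im2=cv2.convertScaleAbs(im2,alpha=1.8)
def dr(P,col):
    for u in proj(c,P)*4+1.5: cv2.circle(im2,tuple(int(a) for a in u.round()),0,col,-1)
dr(W(pb,Lo),(0,0,255))
t=np.linspace(-1,1,120)
for s in(-.064,-.052,.052,.064): dr(W(x,[deck(s,.138*a,.014) for a in t]),(0,255,0))
for y in(-.138,.138): dr(W(x,[deck(.095*a,y,0) for a in t]),(255,255,0))
for s in(-.095,.095): dr(W(x,[deck(s,.138*a,0) for a in t]),(255,255,0))
for k in(-1,0,1):
    for w in(-.006,.006): dr(W(x,[deck(.037*a,k*.094+w,.009) for a in t]),(255,0,255))
a=np.linspace(0,6.28,200); dr(pv+np.c_[.05*np.cos(a),.05*np.sin(a),0*a],(0,0,255))
cv2.imwrite("pics/ov1.png",im2[800:1220,960:1560]); 
E
python3 m.py
```

```text
board corners [[0.6393, 0.4076, 0.004], [0.6283, 0.228, 0.004], [0.3792, 0.2411, 0.004], [0.3869, 0.4207, 0.004]]
board [ 1.124e+00 -1.870e-02  5.000e-04] 43.2384233363946 [0.50842965 0.32433304 0.004     ] -0.05187123856125764
rack [0.4813 0.0223 0.0892] 1.7037585523309815
[[-1.7, 0.3], [1.5, -0.1], [-0.9, -0.1], [-1.6, 0.3], [1.7, -0.2], [1.0, -0.3]]
valve [[ 0.6031 -0.1636  0.129 ]]
valve in rack 0.10480923709663645 -0.19601968084981036
```

View pics/ov1.png

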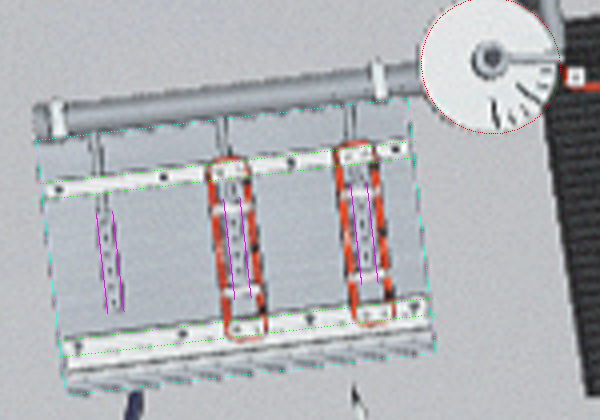

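```bash
cat >> h.py <<'E'
LR=np.vstack([rect(0,0,.029,.133,.008),rect(0,0,.026,.118,.008)[:120*2][np.r_[120:240]] if 0 else rect(0,0,.027,.133,.006)])
def redness(im):
    f=im.astype(float); r=f[...,0]-(f[...,1]+f[...,2])/2; return cv2.GaussianBlur(np.clip(r,0,60),(0,0),.8)
def nest_flat(c,p0,z):
    r=redness(c["image"]); L=LR+[0,0,z]
    return fit(lambda p:-samp(r,proj(c,W(p,L))).mean(),p0)
def rackL(L,yoff=0): # station-like local (nest frame: y along slope) -> rack local pts
    return np.array([deck(a[1],-a[0]+yoff,.014+a[2]) for a in L])
def nest_rack(c,rk,p0): # p=(s,y,ang) in station frame
    r=redness(c["image"])
    def f(p):
        ca,sa=np.cos(p[2]),np.sin(p[2]); L=LR
        M=np.c_[ca*L[:,0]-sa*L[:,1],sa*L[:,0]+ca*L[:,1],L[:,2]]
        return -samp(r,proj(c,W(rk,np.array([deck(a[1]+p[0],-a[0]+p[1],.014+a[2]) for a in M])))).mean()
    return fit(f,p0,n=3)
E
cat > m2.py <<'E'
from h import *
c=cam("top"); im=c["image"]; F=dict(np.load("fit.npz")); g=cv2.GaussianBlur(cv2.cvtColor(im,cv2.COLOR_RGB2GRAY),(0,0),.7).astype(float)
dark=cv2.morphologyEx(im.mean(2).astype(np.uint8),cv2.MORPH_BLACKHAT,np.ones((7,7))).astype(float); dark=cv2.GaussianBlur(dark,(0,0),.8)
Lo=np.vstack([rect(k*.075,0,.0455,.1495,.004) for k in(-1,0,1)])
pb,v=fit(lambda p:-samp(dark,proj(c,W(p,Lo))).mean(),[.5084,.3243,-.052],d=(.004,.004,.02)); print("board",pb.round(4),v)
F["board"]=pb; np.savez("fit.npz",**F)
for k in(-1,0,1): print("outline",W(pb,[k*.075,0,.004]).round(4))
for n,u in(("w1",[585,172]),("w2",[627,278]),("w3",[635,392])):
    x=onz(c,np.array([u])/3.6+[240,170],.011)[0]; p,v=nest_flat(c,[x[0],x[1],0],.003); print(n,p.round(4),round(v,2))
for y in(0,-.094):
    p,v=nest_rack(c,F["rack"],[0,y,0]); print("dry rack",p.round(4),round(v,2))
ax=F["valve"]; 
h=onz(c,np.array([[491,57]])/4+[240,200],.15); e=onz(c,np.array([[563,58]])/4+[240,200],.142)
print("hub",h,"lever world deg",np.degrees(np.arctan2(*(e-h)[0,[1,0]])),"rack yaw",np.degrees(F["rack"][2]))
E
python3 m2.py
```

```text
board [ 0.5108  0.3268 -0.0583] -30.692135811815316
outline [[0.4359 0.3311 0.004 ]]
outline [[0.5108 0.3268 0.004 ]]
outline [[0.5856 0.3224 0.004 ]]
w1 [ 0.6161 -0.3078 -0.0269] -20.04
w2 [ 0.5235 -0.337   0.1366] -24.03
w3 [ 0.4263 -0.3358 -0.0935] -27.15
dry rack [0.0011 0.0008 0.006 ] -21.82
dry rack [ 0.0016 -0.0929  0.0062] -23.14
hub [[ 0.60390864 -0.16188708  0.15      ]] lever world deg -90.63151440563249 rack yaw 5.112901966897825
```

```bash
cat >> h.py <<'E'
from scipy.spatial.transform import Rotation as Ro
def down(yaw): return Ro.from_euler("xyz",[180,0,yaw],degrees=True)
def rackR(rk,yaw=0,ang=0): # tool square to the deck; ang = extra turn about the deck normal (rad)
    return Ro.from_euler("z",rk[2])*Ro.from_euler("y",-12,degrees=True)*Ro.from_euler("z",ang+np.radians(yaw))*Ro.from_euler("x",180,degrees=True)
def rows(T):
    o=sensors.get_obs(); p0=np.array(o["tool_pos"]); R0=Ro.from_euler("xyz",o["tool_rot"],degrees=True)
    print("t",round(o["time_s"],2),"pos",p0.round(4),"rot",np.round(o["tool_rot"],2),"F",np.round(o["force"],1),"w",round(o["grip_width"],4),"gf",round(o["grasp_force"],1),"q7",round(o["qpos"][6],1))
    for n,p,R in T:
        d=R0.inv().apply(np.array(p)-p0)*1000; r=(R0.inv()*R).as_rotvec()
        print(n,"xyz",d.round(1),"r",r.round(3))
E
python3 - <<'E'
from h import *
F=np.load("fit.npz"); v=F["valve"][:2]; a=np.radians(-90.6)
g=v+.08*np.array([np.cos(a),np.sin(a)]); R=down(89.4)
rows([("above",[*g,.23],R),("at",[*g,.131],R)])
E
```

```text
t 0.25 pos [0.2403 0.6037 0.23  ] rot [-179.95    0.    158.3 ] F [-0.2  0.3 -1. ] w 0.0873 gf 0.0 q7 -3.3
above xyz [-649.6 -653.4    0.7] r [-1.000e-03  1.000e-03  1.202e+00]
at xyz [-649.6 -653.3   99.7] r [-1.000e-03  1.000e-03  1.202e+00]
```

Emit:
drive_tool(moves=[{"x":-100,"y":-100,"z":0,"rz":0.2,"fingers":0.08},{"x":-650,"y":-653,"z":0,"rz":1.202,"fingers":0.08},{"x":-650,"y":-653,"z":0,"rz":1.202,"fingers":0.08},{"x":-650,"y":-653,"z":0,"rz":1.202,"fingers":0.08},{"x":-650,"y":-653,"z":0,"rz":1.202,"fingers":0.08},{"x":-650,"y":-653,"z":0,"rz":1.202,"fingers":0.08},{"x":-650,"y":-653,"z":0,"rz":1.202,"fingers":0.08},{"x":-650,"y":-653,"z":0,"rz":1.202,"fingers":0.08},{"x":-650,"y":-653,"z":0,"rz":1.202,"fingers":0.08},{"x":-650,"y":-653,"z":0,"rz":1.202,"fingers":0.08},{"x":-650,"y":-653,"z":0,"rz":1.202,"fingers":0.08},{"x":-650,"y":-653,"z":0,"rz":1.202,"fingers":0.08},{"x":-650,"y":-653,"z":0,"rz":1.202,"fingers":0.08},{"x":-650,"y":-653,"z":0,"rz":1.202,"fingers":0.08},{"x":-650,"y":-653,"z":0,"rz":1.202,"fingers":0.08},{"x":-650,"y":-653,"z":0,"rz":1.202,"fingers":0.08},{"x":-650,"y":-653,"z":0,"rz":1.202,"fingers":0.08},{"x":-650,"y":-653,"z":0,"rz":1.202,"fingers":0.08}], force=12)

```text
invalid input at $.moves[0]: expected keys x, y, z, rx, ry, rz, fingers
```

```bash
cat > s.py <<'E'
from h import *
F=np.load("fit.npz"); v=F["valve"][:2]
def lev(deg,r=.08,z=.131):
    a=np.radians(deg); return [*(v+r*np.array([np.cos(a),np.sin(a)])),z],down(deg+180)
E
python3 - <<'E'
from s import *
rows([("at",*lev(-90.6))])
c=cam("scene"); save(c,"sc1.png",crop=(200,100,460,300),k=3)
E
```

```text
t 0.25 pos [0.2403 0.6037 0.23  ] rot [-179.95    0.    158.3 ] F [-0.2  0.3 -1. ] w 0.0873 gf 0.0 q7 -3.3
at xyz [-649.6 -653.3   99.7] r [-1.000e-03  1.000e-03  1.202e+00]
```

View pics/sc1.png

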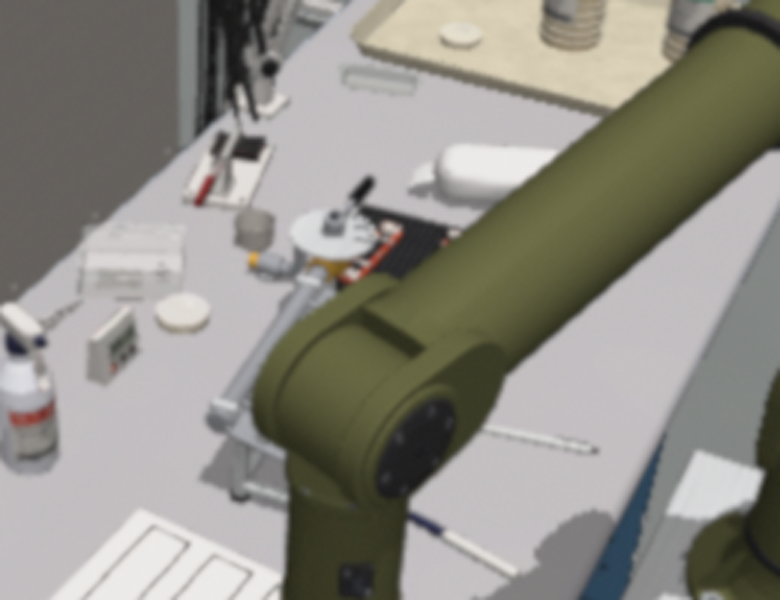

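Emit:
drive_tool(moves=[{"x":-100,"y":-100,"z":0,"rx":0,"ry":0,"rz":0.2,"fingers":0.08},{"x":-650,"y":-653,"z":0,"rx":0,"ry":0,"rz":1.202,"fingers":0.08},{"x":-650,"y":-653,"z":0,"rx":0,"ry":0,"rz":1.202,"fingers":0.08},{"x":-650,"y":-653,"z":0,"rx":0,"ry":0,"rz":1.202,"fingers":0.08},{"x":-650,"y":-653,"z":0,"rx":0,"ry":0,"rz":1.202,"fingers":0.08},{"x":-650,"y":-653,"z":0,"rx":0,"ry":0,"rz":1.202,"fingers":0.08},{"x":-650,"y":-653,"z":0,"rx":0,"ry":0,"rz":1.202,"fingers":0.08},{"x":-650,"y":-653,"z":0,"rx":0,"ry":0,"rz":1.202,"fingers":0.08},{"x":-650,"y":-653,"z":0,"rx":0,"ry":0,"rz":1.202,"fingers":0.08},{"x":-650,"y":-653,"z":0,"rx":0,"ry":0,"rz":1.202,"fingers":0.08},{"x":-650,"y":-653,"z":0,"rx":0,"ry":0,"rz":1.202,"fingers":0.08},{"x":-650,"y":-653,"z":0,"rx":0,"ry":0,"rz":1.202,"fingers":0.08},{"x":-650,"y":-653,"z":0,"rx":0,"ry":0,"rz":1.202,"fingers":0.08},{"x":-650,"y":-653,"z":0,"rx":0,"ry":0,"rz":1.202,"fingers":0.08},{"x":-650,"y":-653,"z":0,"rx":0,"ry":0,"rz":1.202,"fingers":0.08},{"x":-650,"y":-653,"z":0,"rx":0,"ry":0,"rz":1.202,"fingers":0.08},{"x":-650,"y":-653,"z":0,"rx":0,"ry":0,"rz":1.202,"fingers":0.08},{"x":-650,"y":-653,"z":0,"rx":0,"ry":0,"rz":1.202,"fingers":0.08}], force=12)

```text
time_s: 2.55
tool_pos: [0.6031, -0.2411, 0.2307]
tool_rot: [180.0, -0.1, 89.6]
force: [0.5, 0.1, -0.1]
grip_width: 0.04
grasp_force: 0.0
```

```bash
python3 - <<'E'
from s import *
rows([("at",*lev(-90.6))])
E
```

```text
t 2.55 pos [ 0.6031 -0.2411  0.2307] rot [ 1.7997e+02 -9.0000e-02  8.9570e+01] F [ 0.5  0.1 -0.1] w 0.04 gf 0.0 q7 30.4
at xyz [-2.6 -0.8 99.7] r [ 0.    -0.002  0.003]
```

Emit:
drive_tool(moves=[{"x":-2,"y":-1,"z":50,"rx":0,"ry":0,"rz":0,"fingers":0.08},{"x":-2,"y":-1,"z":85,"rx":0,"ry":0,"rz":0,"fingers":0.08},{"x":-2,"y":-1,"z":100,"rx":0,"ry":0,"rz":0,"fingers":0.08},{"x":-2,"y":-1,"z":100,"rx":0,"ry":0,"rz":0,"fingers":0.08},{"x":-2,"y":-1,"z":100,"rx":0,"ry":0,"rz":0,"fingers":0.9},{"x":-2,"y":-1,"z":100,"rx":0,"ry":0,"rz":0,"fingers":0.9},{"x":-2,"y":-1,"z":100,"rx":0,"ry":0,"rz":0,"fingers":0.9},{"x":-2,"y":-1,"z":100,"rx":0,"ry":0,"rz":0,"fingers":0.9},{"x":-2,"y":-1,"z":100,"rx":0,"ry":0,"rz":0,"fingers":0.9}], force=12)

```text
time_s: 3.68
tool_pos: [0.6026, -0.2456, 0.1315]
tool_rot: [179.9, 0.0, 89.4]
force: [1.0, -0.9, 3.2]
grip_width: 0.014
grasp_force: 12.0
```

```bash
python3 - <<'E'
from s import *
rows([(str(d),*lev(d)) for d in (-95,-105,-115,-125,-135,-145,-155,-165,-173.5,-175)])
E
```

```text
t 3.67 pos [ 0.6026 -0.2456  0.1315] rot [1.7988e+02 4.0000e-02 8.9430e+01] F [ 1.  -0.9  3.2] w 0.014 gf 12.0 q7 32.8
-95 xyz [ 2.2 -6.5  0.5] r [0.002 0.001 0.077]
-105 xyz [  4.5 -20.2   0.5] r [0.002 0.    0.252]
-115 xyz [  9.2 -33.4   0.4] r [0.002 0.    0.426]
-125 xyz [ 16.  -45.5   0.4] r [0.002 0.    0.601]
-135 xyz [ 24.9 -56.3   0.4] r [ 0.002 -0.     0.775]
-145 xyz [ 35.5 -65.4   0.3] r [ 0.002 -0.     0.95 ]
-155 xyz [ 47.5 -72.5   0.3] r [ 0.002 -0.     1.125]
-165 xyz [ 60.5 -77.4   0.3] r [ 2.000e-03 -1.000e-03  1.299e+00]
-173.5 xyz [ 72.1 -79.7   0.3] r [ 2.000e-03 -1.000e-03  1.447e+00]
-175 xyz [ 74.2 -79.9   0.3] r [ 2.000e-03 -1.000e-03  1.474e+00]
```

Emit:
drive_tool(moves=[{"x":2,"y":-6.5,"z":0,"rx":0,"ry":0,"rz":0.077,"fingers":0.9},{"x":4.5,"y":-20,"z":0,"rx":0,"ry":0,"rz":0.25,"fingers":0.9},{"x":9,"y":-33.5,"z":0,"rx":0,"ry":0,"rz":0.425,"fingers":0.9},{"x":16,"y":-45.5,"z":0,"rx":0,"ry":0,"rz":0.6,"fingers":0.9},{"x":25,"y":-56.3,"z":0,"rx":0,"ry":0,"rz":0.775,"fingers":0.9},{"x":35.5,"y":-65.4,"z":0,"rx":0,"ry":0,"rz":0.95,"fingers":0.9},{"x":47.5,"y":-72.5,"z":0,"rx":0,"ry":0,"rz":1.125,"fingers":0.9},{"x":60.5,"y":-77.4,"z":0,"rx":0,"ry":0,"rz":1.3,"fingers":0.9},{"x":72,"y":-79.7,"z":0,"rx":0,"ry":0,"rz":1.447,"fingers":0.9},{"x":74.2,"y":-80,"z":0,"rx":0,"ry":0,"rz":1.474,"fingers":0.9},{"x":74.2,"y":-80,"z":0,"rx":0,"ry":0,"rz":1.474,"fingers":0.9},{"x":74.2,"y":-80,"z":0,"rx":0,"ry":0,"rz":1.474,"fingers":0.9}], force=12)

```text
time_s: 5.18
tool_pos: [0.5191, -0.1708, 0.131]
tool_rot: [-179.9, 0.4, 4.9]
force: [-10.3, 1.4, 13.8]
grip_width: 0.0141
grasp_force: 11.9
```

```bash
python3 - <<'E'
from s import *
rows([(str(d),*lev(d)) for d in (-175,-179)])
p=np.array(sensors.get_obs()["tool_pos"])[:2]-v; print(np.degrees(np.arctan2(p[1],p[0])),np.hypot(*p))
E
```

```text
t 5.17 pos [ 0.5191 -0.1708  0.131 ] rot [-179.86    0.39    4.92] F [-10.3   1.4  13.8] w 0.0141 gf 11.9 q7 -54.6
-175 xyz [ 4.3  0.1 -0. ] r [-0.002  0.007 -0.001]
-179 xyz [ 4.5 -5.5  0. ] r [-0.002  0.007  0.068]
-175.08857831810525 0.08429765629516608
```

Emit:
drive_tool(moves=[{"x":2,"y":-3,"z":0,"rx":0,"ry":0,"rz":0.03,"fingers":0.9},{"x":2,"y":-5,"z":0,"rx":0,"ry":0,"rz":0.05,"fingers":0.9},{"x":2,"y":-5,"z":0,"rx":0,"ry":0,"rz":0.05,"fingers":0.9},{"x":2,"y":-5,"z":0,"rx":0,"ry":0,"rz":0.05,"fingers":0.9}])

```text
time_s: 5.68
tool_pos: [0.5196, -0.1686, 0.1307]
tool_rot: [179.9, 0.5, 1.9]
force: [-11.1, -5.2, 11.0]
grip_width: 0.0145
grasp_force: 12.1
```

```bash
python3 - <<'E'
from s import *
o=sensors.get_obs();p=np.array(o["tool_pos"])[:2]-v; print(np.degrees(np.arctan2(p[1],p[0])),np.hypot(*p),o["force"],o["wrist_torque"],o["tool_rot"])
E
```

```text
-176.57968425230186 0.08371594619554704 [-11.08423485  -5.225198    11.02672016] [-1.10710616  2.59030721  0.1631951 ] [179.88323929   0.48006447   1.9485192 ]
```

```bash
cat >> s.py <<'E'
rk=F["rack"]; bd=F["board"]
def st(s,y,h,ang=0): return W(rk,deck(s,y,.014+h))[0],rackR(rk,0,ang)
def out(k,h,dx=0,dy=0): return W(bd,[k*.075+dx,dy,.004+h])[0],down(90+np.degrees(bd[2]))
def flat(p,h): return [p[0],p[1],h],down(90+np.degrees(p[2]))
E
python3 - <<'E'
from s import *
rows([("hover",*st(.0016,-.0929,.11,.006)),("at",*st(.0016,-.0929,.009,.006))])
E
```

```text
t 5.67 pos [ 0.5196 -0.1686  0.1307] rot [179.88   0.48   1.95] F [-11.1  -5.2  11. ] w 0.0145 gf 12.1 q7 -57.8
hover xyz [-51.4 -97.9 -65.7] r [ 0.007  0.218 -0.061]
at xyz [-29.6 -99.2  32.9] r [ 0.007  0.218 -0.061]
```

Emit:
drive_tool(moves=[{"x":0,"y":0,"z":0,"rx":0,"ry":0,"rz":0,"fingers":0.1},{"x":0,"y":0,"z":0,"rx":0,"ry":0,"rz":0,"fingers":0.1},{"x":0,"y":0,"z":0,"rx":0,"ry":0,"rz":0,"fingers":0.1},{"x":0,"y":0,"z":-40,"rx":0,"ry":0,"rz":0,"fingers":0.1},{"x":0,"y":0,"z":-85,"rx":0,"ry":0,"rz":0,"fingers":0.1},{"x":-51,"y":-98,"z":-85,"rx":0.007,"ry":0.218,"rz":-0.061,"fingers":-0.2},{"x":-51,"y":-98,"z":-66,"rx":0.007,"ry":0.218,"rz":-0.061,"fingers":-0.2},{"x":-51,"y":-98,"z":-66,"rx":0.007,"ry":0.218,"rz":-0.061,"fingers":-0.2},{"x":-51,"y":-98,"z":-66,"rx":0.007,"ry":0.218,"rz":-0.061,"fingers":-0.2},{"x":-51,"y":-98,"z":-66,"rx":0.007,"ry":0.218,"rz":-0.061,"fingers":-0.2}])

```text
time_s: 6.92
tool_pos: [0.4702, -0.0697, 0.1972]
tool_rot: [-180.0, -12.6, 5.6]
force: [-0.0, -1.0, -0.0]
grip_width: 0.0519
grasp_force: 0.0
```

```bash
python3 - <<'E'
from s import *
rows([("at",*st(.0016,-.0929,.009,.006)),("up",*st(.0016,-.0929,.12,.006))])
E
```

```text
t 6.92 pos [ 0.4702 -0.0697  0.1972] rot [-179.97  -12.57    5.55] F [-0. -1. -0.] w 0.0519 gf 0.0 q7 -87.9
at xyz [ -6.    2.4 100.5] r [-0.002 -0.01   0.001]
up xyz [ -4.9   2.2 -10.5] r [-0.002 -0.01   0.001]
```

Emit:
drive_tool(moves=[{"x":-6,"y":2.4,"z":40,"rx":-0.002,"ry":-0.01,"rz":0,"fingers":-0.2},{"x":-6,"y":2.4,"z":80,"rx":-0.002,"ry":-0.01,"rz":0,"fingers":-0.2},{"x":-6,"y":2.4,"z":95,"rx":-0.002,"ry":-0.01,"rz":0,"fingers":-0.2},{"x":-6,"y":2.4,"z":100.5,"rx":-0.002,"ry":-0.01,"rz":0,"fingers":-0.2},{"x":-6,"y":2.4,"z":100.5,"rx":-0.002,"ry":-0.01,"rz":0,"fingers":-0.2},{"x":-6,"y":2.4,"z":100.5,"rx":-0.002,"ry":-0.01,"rz":0,"fingers":0.6},{"x":-6,"y":2.4,"z":100.5,"rx":-0.002,"ry":-0.01,"rz":0,"fingers":0.6},{"x":-6,"y":2.4,"z":100.5,"rx":-0.002,"ry":-0.01,"rz":0,"fingers":0.6},{"x":-6,"y":2.4,"z":100.5,"rx":-0.002,"ry":-0.01,"rz":0,"fingers":0.6}], force=20)

```text
time_s: 8.05
tool_pos: [0.486, -0.0697, 0.0977]
tool_rot: [179.9, -12.0, 5.6]
force: [-0.4, -0.5, 4.5]
grip_width: 0.0331
grasp_force: 20.0
```

```bash
python3 - <<'E'
from s import *
rows([("is",*st(.0016,-.0929,.009,.006)),("up",*st(.0016,-.0929,.12,.006)),("hov0",*out(0,.13)),("hov1",*out(1,.13)),("at1",*out(1,.0095)),("ovr",[.49,.15,.25],down(45))])
E
```

```text
t 8.05 pos [ 0.486  -0.0697  0.0977] rot [179.93 -11.98   5.6 ] F [-0.4 -0.5  4.5] w 0.0331 gf 20.0 q7 -80.3
is xyz [ 0.3  0.8 -0.1] r [-0.001  0.     0.002]
up xyz [   0.3    0.8 -111.1] r [-0.001  0.     0.002]
hov0 xyz [  69.5 -392.1  -22.8] r [ 0.149 -0.172 -1.409]
hov1 xyz [ 142.  -380.5   -7.5] r [ 0.149 -0.172 -1.409]
at1 xyz [ 117.  -380.6  110.4] r [ 0.149 -0.172 -1.409]
ovr xyz [  56.5 -218.1 -144. ] r [ 0.073 -0.2   -0.685]
```

Emit:
drive_tool(moves=[{"x":0,"y":0,"z":-50,"rx":0,"ry":0,"rz":0,"fingers":0.6},{"x":0,"y":0,"z":-111,"rx":0,"ry":0,"rz":0,"fingers":0.6},{"x":10,"y":-40,"z":-120,"rx":0.02,"ry":-0.03,"rz":-0.1,"fingers":0.6},{"x":20,"y":-80,"z":-125,"rx":0.04,"ry":-0.06,"rz":-0.25,"fingers":0.6},{"x":56,"y":-218,"z":-130,"rx":0.073,"ry":-0.2,"rz":-0.685,"fingers":0.6},{"x":56,"y":-218,"z":-130,"rx":0.073,"ry":-0.2,"rz":-0.685,"fingers":0.6},{"x":69,"y":-392,"z":-60,"rx":0.149,"ry":-0.172,"rz":-1.409,"fingers":0.6},{"x":69,"y":-392,"z":-40,"rx":0.149,"ry":-0.172,"rz":-1.409,"fingers":0.6},{"x":69,"y":-392,"z":-23,"rx":0.149,"ry":-0.172,"rz":-1.409,"fingers":0.6},{"x":69,"y":-392,"z":-23,"rx":0.149,"ry":-0.172,"rz":-1.409,"fingers":0.6},{"x":69,"y":-392,"z":-23,"rx":0.149,"ry":-0.172,"rz":-1.409,"fingers":0.6},{"x":69,"y":-392,"z":-23,"rx":0.149,"ry":-0.172,"rz":-1.409,"fingers":0.6},{"x":69,"y":-392,"z":-23,"rx":0.149,"ry":-0.172,"rz":-1.409,"fingers":0.6},{"x":69,"y":-392,"z":-23,"rx":0.149,"ry":-0.172,"rz":-1.409,"fingers":0.6},{"x":69,"y":-392,"z":-23,"rx":0.149,"ry":-0.172,"rz":-1.409,"fingers":0.6}])

```text
time_s: 9.93
tool_pos: [0.51, 0.3264, 0.1337]
tool_rot: [-180.0, -0.0, 86.6]
force: [-0.7, 0.2, -0.6]
grip_width: 0.0331
grasp_force: 20.0
```

```bash
python3 - <<'E'
from s import *
rows([("at0",*out(0,.0095)),("up",*out(0,.13))])
c=cam("scene"); save(c,"sc2.png",crop=(180,200,380,360),k=3.5)
E
```

```text
t 9.93 pos [0.51   0.3264 0.1337] rot [-1.7997e+02 -1.0000e-02  8.6610e+01] F [-0.7  0.2 -0.6] w 0.0331 gf 20.0 q7 -33.2
at0 xyz [  0.4   0.8 120.2] r [-0.    -0.    -0.001]
up xyz [ 0.4  0.7 -0.3] r [-0.    -0.    -0.001]
```

View pics/sc2.png

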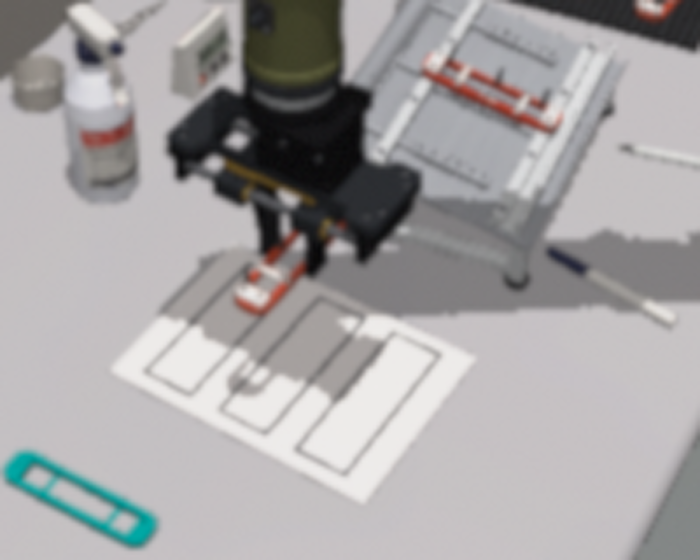

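Emit:
drive_tool(moves=[{"x":0.4,"y":0.8,"z":50,"rx":0,"ry":0,"rz":0,"fingers":0.6},{"x":0.4,"y":0.8,"z":100,"rx":0,"ry":0,"rz":0,"fingers":0.6},{"x":0.4,"y":0.8,"z":115,"rx":0,"ry":0,"rz":0,"fingers":0.6},{"x":0.4,"y":0.8,"z":120,"rx":0,"ry":0,"rz":0,"fingers":0.6},{"x":0.4,"y":0.8,"z":120.5,"rx":0,"ry":0,"rz":0,"fingers":0.6},{"x":0.4,"y":0.8,"z":120.5,"rx":0,"ry":0,"rz":0,"fingers":0.6},{"x":0.4,"y":0.8,"z":120.5,"rx":0,"ry":0,"rz":0,"fingers":-0.2},{"x":0.4,"y":0.8,"z":120.5,"rx":0,"ry":0,"rz":0,"fingers":-0.2},{"x":0.4,"y":0.8,"z":120.5,"rx":0,"ry":0,"rz":0,"fingers":-0.2},{"x":0.4,"y":0.8,"z":70,"rx":0,"ry":0,"rz":0,"fingers":-0.2},{"x":0.4,"y":0.8,"z":0,"rx":0,"ry":0,"rz":0,"fingers":-0.2},{"x":0.4,"y":0.8,"z":0,"rx":0,"ry":0,"rz":0,"fingers":-0.2}])

```text
time_s: 11.48
tool_pos: [0.5137, 0.3287, 0.1389]
tool_rot: [179.6, -0.4, 86.6]
force: [0.0, -0.3, -0.6]
grip_width: 0.0521
grasp_force: 0.0
```

```bash
python3 - <<'E'
from s import *
c=cam("top"); print(nest_rack(c,rk,[0,0,0]))
rows([("hover",*st(.0011,.0008,.11,.006)),("at",*st(.0011,.0008,.009,.006))])
E
```

```text
(array([0.00102313, 0.00076728, 0.00595682]), np.float64(-22.46539484820043))
t 11.53 pos [0.5126 0.3282 0.1373] rot [179.78  -0.25  86.65] F [-0.1 -0.5 -0.9] w 0.0517 gf 0.0 q7 -33.1
hover xyz [-309.8  -37.7  -60.7] r [-0.149  0.166  1.411]
at xyz [-307.1  -17.3   38.1] r [-0.149  0.166  1.411]
```

Emit:
drive_tool(moves=[{"x":0,"y":0,"z":-50,"rx":0,"ry":0,"rz":0,"fingers":-0.2},{"x":-80,"y":-10,"z":-80,"rx":-0.04,"ry":0.04,"rz":0.3,"fingers":-0.2},{"x":-150,"y":-20,"z":-80,"rx":-0.08,"ry":0.08,"rz":0.7,"fingers":-0.2},{"x":-310,"y":-38,"z":-75,"rx":-0.149,"ry":0.166,"rz":1.411,"fingers":-0.2},{"x":-310,"y":-38,"z":-75,"rx":-0.149,"ry":0.166,"rz":1.411,"fingers":-0.2},{"x":-310,"y":-38,"z":-61,"rx":-0.149,"ry":0.166,"rz":1.411,"fingers":-0.2},{"x":-310,"y":-38,"z":-61,"rx":-0.149,"ry":0.166,"rz":1.411,"fingers":-0.2},{"x":-310,"y":-38,"z":-61,"rx":-0.149,"ry":0.166,"rz":1.411,"fingers":-0.2},{"x":-310,"y":-38,"z":-61,"rx":-0.149,"ry":0.166,"rz":1.411,"fingers":-0.2},{"x":-310,"y":-38,"z":-61,"rx":-0.149,"ry":0.166,"rz":1.411,"fingers":-0.2},{"x":-310,"y":-38,"z":-61,"rx":-0.149,"ry":0.166,"rz":1.411,"fingers":-0.2},{"x":-310,"y":-38,"z":-61,"rx":-0.149,"ry":0.166,"rz":1.411,"fingers":-0.2},{"x":-310,"y":-38,"z":-61,"rx":-0.149,"ry":0.166,"rz":1.411,"fingers":-0.2},{"x":-310,"y":-38,"z":-61,"rx":-0.149,"ry":0.166,"rz":1.411,"fingers":-0.2},{"x":-310,"y":-38,"z":-61,"rx":-0.149,"ry":0.166,"rz":1.411,"fingers":-0.2}])

```text
time_s: 13.4
tool_pos: [0.4547, 0.0198, 0.1945]
tool_rot: [179.7, -11.7, 5.5]
force: [-0.1, -0.2, -0.7]
grip_width: 0.0526
grasp_force: 0.0
```

```bash
python3 - <<'E'
from s import *
rows([("at",*st(.0011,.0008,.009,.006))])
E
```

```text
t 13.4 pos [0.4547 0.0198 0.1945] rot [179.71 -11.69   5.55] F [-0.1 -0.2 -0.7] w 0.0526 gf 0.0 q7 -98.4
at xyz [ 2.9 -1.3 99.4] r [0.003 0.005 0.001]
```

Emit:
drive_tool(moves=[{"x":3,"y":-1.3,"z":40,"rx":0.003,"ry":0.005,"rz":0,"fingers":-0.2},{"x":3,"y":-1.3,"z":80,"rx":0.003,"ry":0.005,"rz":0,"fingers":-0.2},{"x":3,"y":-1.3,"z":95,"rx":0.003,"ry":0.005,"rz":0,"fingers":-0.2},{"x":3,"y":-1.3,"z":99.4,"rx":0.003,"ry":0.005,"rz":0,"fingers":-0.2},{"x":3,"y":-1.3,"z":99.4,"rx":0.003,"ry":0.005,"rz":0,"fingers":-0.2},{"x":3,"y":-1.3,"z":99.4,"rx":0.003,"ry":0.005,"rz":0,"fingers":0.6},{"x":3,"y":-1.3,"z":99.4,"rx":0.003,"ry":0.005,"rz":0,"fingers":0.6},{"x":3,"y":-1.3,"z":99.4,"rx":0.003,"ry":0.005,"rz":0,"fingers":0.6},{"x":3,"y":-1.3,"z":99.4,"rx":0.003,"ry":0.005,"rz":0,"fingers":0.6}], force=20)

```text
time_s: 14.52
tool_pos: [0.4779, 0.0228, 0.0983]
tool_rot: [179.9, -12.0, 5.5]
force: [-2.2, 0.3, 4.9]
grip_width: 0.0331
grasp_force: 20.0
```

```bash
python3 - <<'E'
from s import *
rows([("is",*st(.0011,.0008,.009,.006)),("mid",[.47,.18,.25],down(45)),("hov-1",*out(-1,.13))])
E
```

```text
t 14.53 pos [0.4779 0.0228 0.0983] rot [179.91 -12.02   5.51] F [-2.2  0.3  4.9] w 0.0331 gf 20.0 q7 -94.3
is xyz [-0.5  0.   0.5] r [ 0.    -0.     0.001]
mid xyz [  38.6 -157.  -147.1] r [ 0.074 -0.201 -0.687]
hov-1 xyz [  -4.5 -310.8  -37.9] r [ 0.15  -0.172 -1.411]
```

Emit:
drive_tool(moves=[{"x":0,"y":0,"z":-50,"rx":0,"ry":0,"rz":0,"fingers":0.6},{"x":0,"y":0,"z":-111,"rx":0,"ry":0,"rz":0,"fingers":0.6},{"x":10,"y":-40,"z":-120,"rx":0.02,"ry":-0.03,"rz":-0.1,"fingers":0.6},{"x":38,"y":-157,"z":-130,"rx":0.074,"ry":-0.2,"rz":-0.687,"fingers":0.6},{"x":38,"y":-157,"z":-130,"rx":0.074,"ry":-0.2,"rz":-0.687,"fingers":0.6},{"x":38,"y":-157,"z":-130,"rx":0.074,"ry":-0.2,"rz":-0.687,"fingers":0.6},{"x":-4.5,"y":-311,"z":-60,"rx":0.15,"ry":-0.172,"rz":-1.411,"fingers":0.6},{"x":-4.5,"y":-311,"z":-38,"rx":0.15,"ry":-0.172,"rz":-1.411,"fingers":0.6},{"x":-4.5,"y":-311,"z":-38,"rx":0.15,"ry":-0.172,"rz":-1.411,"fingers":0.6},{"x":-4.5,"y":-311,"z":-38,"rx":0.15,"ry":-0.172,"rz":-1.411,"fingers":0.6},{"x":-4.5,"y":-311,"z":-38,"rx":0.15,"ry":-0.172,"rz":-1.411,"fingers":0.6},{"x":-4.5,"y":-311,"z":-38,"rx":0.15,"ry":-0.172,"rz":-1.411,"fingers":0.6},{"x":-4.5,"y":-311,"z":-38,"rx":0.15,"ry":-0.172,"rz":-1.411,"fingers":0.6},{"x":-4.5,"y":-311,"z":-38,"rx":0.15,"ry":-0.172,"rz":-1.411,"fingers":0.6},{"x":-4.5,"y":-311,"z":-38,"rx":0.15,"ry":-0.172,"rz":-1.411,"fingers":0.6}])

```text
time_s: 16.4
tool_pos: [0.4356, 0.3311, 0.1336]
tool_rot: [-180.0, -0.0, 86.6]
force: [-0.1, 0.0, -0.2]
grip_width: 0.0333
grasp_force: 20.0
```

```bash
python3 - <<'E'
from s import *
rows([("at-1",*out(-1,.0095)),("up",*out(-1,.13))])
E
```

```text
t 16.4 pos [0.4356 0.3311 0.1336] rot [-1.7998e+02 -1.0000e-02  8.6640e+01] F [-0.1  0.  -0.2] w 0.0333 gf 20.0 q7 -41.3
at-1 xyz [1.000e-01 3.000e-01 1.201e+02] r [-0. -0. -0.]
up xyz [ 0.1  0.3 -0.4] r [-0. -0. -0.]
```

Emit:
drive_tool(moves=[{"x":0,"y":0.3,"z":50,"rx":0,"ry":0,"rz":0,"fingers":0.6},{"x":0,"y":0.3,"z":100,"rx":0,"ry":0,"rz":0,"fingers":0.6},{"x":0,"y":0.3,"z":115,"rx":0,"ry":0,"rz":0,"fingers":0.6},{"x":0,"y":0.3,"z":120,"rx":0,"ry":0,"rz":0,"fingers":0.6},{"x":0,"y":0.3,"z":120.5,"rx":0,"ry":0,"rz":0,"fingers":0.6},{"x":0,"y":0.3,"z":120.5,"rx":0,"ry":0,"rz":0,"fingers":0.6},{"x":0,"y":0.3,"z":120.5,"rx":0,"ry":0,"rz":0,"fingers":-0.2},{"x":0,"y":0.3,"z":120.5,"rx":0,"ry":0,"rz":0,"fingers":-0.2},{"x":0,"y":0.3,"z":120.5,"rx":0,"ry":0,"rz":0,"fingers":-0.2},{"x":0,"y":0.3,"z":70,"rx":0,"ry":0,"rz":0,"fingers":-0.2},{"x":0,"y":0.3,"z":0,"rx":0,"ry":0,"rz":0,"fingers":-0.2},{"x":0,"y":0.3,"z":-60,"rx":0,"ry":0,"rz":0,"fingers":-0.2},{"x":0,"y":0.3,"z":-60,"rx":0,"ry":0,"rz":0,"fingers":-0.2},{"x":0,"y":0.3,"z":-60,"rx":0,"ry":0,"rz":0,"fingers":-0.2}])

```text
time_s: 18.15
tool_pos: [0.4358, 0.3312, 0.1934]
tool_rot: [-180.0, -0.0, 86.7]
force: [-0.0, 0.3, -1.3]
grip_width: 0.0523
grasp_force: 0.0
```

```bash
cat > mat.py <<'E'
from s import *
c=cam("top")
def blobs(c,zt=.011):
    m=cv2.dilate(red(c["image"]),np.ones((5,5))); n,l,s,ce=cv2.connectedComponentsWithStats(m)
    out_=[]
    for i in range(1,n):
        if s[i,4]<60: continue
        w=onz(c,ce[i],zt)[0]
        if .3<w[0]<.75 and abs(w[1])<.6: out_.append((w,s[i,4]))
    return out_
if __name__=="__main__":
    for w,a in blobs(c):
        if w[1]<-.2:
            B=[nest_flat(c,[w[0],w[1],y0],.003) for y0 in(-.3,0,.3)]; p,f=min(B,key=lambda b:b[1]); print("mat",w.round(3),a,p.round(4),round(f,2))
        elif w[1]>.2:
            p,f=nest_flat(c,[w[0],w[1],bd[2]],.004); d=p-bd; cc,ss=np.cos(bd[2]),np.sin(bd[2]); print("board",p.round(4),"local",round(cc*d[0]+ss*d[1],4),round(-ss*d[0]+cc*d[1],4),"ang",round(d[2],3),round(f,2))
        else: print("rack?",w.round(3),a)
E
python3 - <<'E'
exec(open("mat.py").read())
save(c,"top3.png",crop=(120,170,470,320),k=2.2)
rows([("midz",[.42,-.05,.26],down(90)),])
E
```

```text
mat [ 0.616 -0.305  0.011] 608 [ 0.6161 -0.3079 -0.0366] -25.27
mat [ 0.537 -0.317  0.011] 645 [ 0.5379 -0.3193  0.1262] -24.41
board [ 0.5123  0.3264 -0.0386] local 0.0016 -0.0003 ang 0.02 -13.49
mat [ 0.426 -0.335  0.011] 661 [ 0.4264 -0.3358 -0.0939] -27.7
board [ 0.4364  0.3298 -0.0386] local -0.0744 -0.0013 ang 0.02 -14.63
t 18.2 pos [0.4352 0.3307 0.1921] rot [-1.7988e+02  9.0000e-02  8.6690e+01] F [-0.6 -1.3  0.1] w 0.0523 gf 0.0 q7 -41.9
midz xyz [-381.1    6.7  -67.3] r [-0.002  0.002 -0.058]
```

View pics/top3.png

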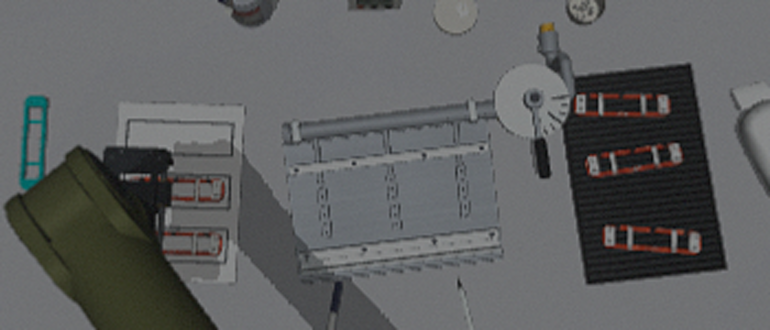

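```bash
python3 - <<'E'
from s import *
rows([("mid",[.48,0,.24],down(86)),("hov",*flat([.4264,-.3358,-.0939],.12))])
E
```

```text
t 18.2 pos [0.4352 0.3307 0.1921] rot [-1.7988e+02  9.0000e-02  8.6690e+01] F [-0.6 -1.3  0.1] w 0.0523 gf 0.0 q7 -41.9
mid xyz [-327.7   63.8  -47.5] r [-0.002  0.002  0.012]
hov xyz [-665.8   29.9   73.1] r [-0.002  0.002  0.036]
```

Emit:
drive_tool(moves=[{"x":-60,"y":15,"z":-40,"rx":0,"ry":0,"rz":0,"fingers":-0.2},{"x":-328,"y":64,"z":-48,"rx":0,"ry":0,"rz":0.012,"fingers":-0.2},{"x":-328,"y":64,"z":-48,"rx":0,"ry":0,"rz":0.012,"fingers":-0.2},{"x":-328,"y":64,"z":-48,"rx":0,"ry":0,"rz":0.012,"fingers":-0.2},{"x":-328,"y":64,"z":-48,"rx":0,"ry":0,"rz":0.012,"fingers":-0.2},{"x":-328,"y":64,"z":-48,"rx":0,"ry":0,"rz":0.012,"fingers":-0.2},{"x":-666,"y":30,"z":-48,"rx":0,"ry":0,"rz":0.036,"fingers":-0.2},{"x":-666,"y":30,"z":-48,"rx":0,"ry":0,"rz":0.036,"fingers":-0.2},{"x":-666,"y":30,"z":-48,"rx":0,"ry":0,"rz":0.036,"fingers":-0.2},{"x":-666,"y":30,"z":-48,"rx":0,"ry":0,"rz":0.036,"fingers":-0.2},{"x":-666,"y":30,"z":-48,"rx":0,"ry":0,"rz":0.036,"fingers":-0.2},{"x":-666,"y":30,"z":0,"rx":0,"ry":0,"rz":0.036,"fingers":-0.2},{"x":-666,"y":30,"z":50,"rx":0,"ry":0,"rz":0.036,"fingers":-0.2},{"x":-666,"y":30,"z":73,"rx":0,"ry":0,"rz":0.036,"fingers":-0.2},{"x":-666,"y":30,"z":73,"rx":0,"ry":0,"rz":0.036,"fingers":-0.2},{"x":-666,"y":30,"z":73,"rx":0,"ry":0,"rz":0.036,"fingers":-0.2}])

```text
time_s: 20.2
tool_pos: [0.4272, -0.3357, 0.1207]
tool_rot: [-179.9, 0.0, 84.6]
force: [0.3, -0.5, 0.6]
grip_width: 0.0522
grasp_force: 0.0
```

```bash
python3 - <<'E'
from s import *
rows([("at",*flat([.4264,-.3358,-.0939],.0125))])
c=cam("top")
x=bd
for k in(-1,0):
    w=W(bd,[k*.075,0,0])[0]; p,f=nest_flat(c,[w[0],w[1],bd[2]],.004); d=p-bd; cc,ss=np.cos(bd[2]),np.sin(bd[2]); print("board local",round(cc*d[0]+ss*d[1]-k*.075,4),round(-ss*d[0]+cc*d[1],4),"ang",round(d[2],3),round(f,2))
E
```

```text
t 20.2 pos [ 0.4272 -0.3357  0.1207] rot [-1.7994e+02  5.0000e-02  8.4620e+01] F [ 0.3 -0.5  0.6] w 0.0522 gf 0.0 q7 41.1
at xyz [-1.000e-01 -6.000e-01  1.082e+02] r [-0.001  0.001 -0.   ]
board local 0.0016 -0.0014 ang -0.001 -21.02
board local 0.0018 -0.0003 ang 0.016 -23.19
```

Dry nests are within 2 mm of their outlines. Now pick the first wet one.

Emit:
drive_tool(moves=[{"x":0,"y":-0.6,"z":50,"rx":0,"ry":0,"rz":0,"fingers":-0.2},{"x":0,"y":-0.6,"z":90,"rx":0,"ry":0,"rz":0,"fingers":-0.2},{"x":0,"y":-0.6,"z":104,"rx":0,"ry":0,"rz":0,"fingers":-0.2},{"x":0,"y":-0.6,"z":108.2,"rx":0,"ry":0,"rz":0,"fingers":-0.2},{"x":0,"y":-0.6,"z":108.2,"rx":0,"ry":0,"rz":0,"fingers":-0.2},{"x":0,"y":-0.6,"z":108.2,"rx":0,"ry":0,"rz":0,"fingers":0.6},{"x":0,"y":-0.6,"z":108.2,"rx":0,"ry":0,"rz":0,"fingers":0.6},{"x":0,"y":-0.6,"z":108.2,"rx":0,"ry":0,"rz":0,"fingers":0.6},{"x":0,"y":-0.6,"z":108.2,"rx":0,"ry":0,"rz":0,"fingers":0.6},{"x":0,"y":-0.6,"z":50,"rx":0,"ry":0,"rz":0,"fingers":0.6},{"x":0,"y":-0.6,"z":0,"rx":0,"ry":0,"rz":0,"fingers":0.6},{"x":0,"y":-0.6,"z":-60,"rx":0,"ry":0,"rz":0,"fingers":0.6},{"x":0,"y":-0.6,"z":-110,"rx":0,"ry":0,"rz":0,"fingers":0.6},{"x":0,"y":-0.6,"z":-110,"rx":0,"ry":0,"rz":0,"fingers":0.6},{"x":0,"y":-0.6,"z":-110,"rx":0,"ry":0,"rz":0,"fingers":0.6}], force=20)

```text
time_s: 22.12
tool_pos: [0.4264, -0.3348, 0.2296]
tool_rot: [-179.9, -0.0, 84.6]
force: [0.3, -0.3, -0.2]
grip_width: 0.0315
grasp_force: 20.0
```

```bash
python3 - <<'E'
from s import *
rows([("mid",[.46,-.10,.25],down(45)),("hovL",*st(0.002,.094,.11)),("hovM",*st(0.002,0,.11))])
E
```

```text
t 22.12 pos [ 0.4264 -0.3348  0.2296] rot [-1.7992e+02 -3.0000e-02  8.4640e+01] F [ 0.3 -0.3 -0.2] w 0.0315 gf 20.0 q7 35.9
mid xyz [237.   11.5 -20.3] r [-0.002 -0.     0.692]
hovL xyz [448.8 -19.2  33.2] r [-0.147  0.175  1.382]
hovM xyz [356.4  -2.1  33.1] r [-0.147  0.175  1.382]
```

Emit:
drive_tool(moves=[{"x":120,"y":6,"z":-15,"rx":0,"ry":0,"rz":0.35,"fingers":0.6},{"x":237,"y":11,"z":-20,"rx":0,"ry":0,"rz":0.692,"fingers":0.6},{"x":237,"y":11,"z":-20,"rx":0,"ry":0,"rz":0.692,"fingers":0.6},{"x":237,"y":11,"z":-20,"rx":0,"ry":0,"rz":0.692,"fingers":0.6},{"x":449,"y":-19,"z":10,"rx":-0.147,"ry":0.175,"rz":1.382,"fingers":0.6},{"x":449,"y":-19,"z":10,"rx":-0.147,"ry":0.175,"rz":1.382,"fingers":0.6},{"x":449,"y":-19,"z":33,"rx":-0.147,"ry":0.175,"rz":1.382,"fingers":0.6},{"x":449,"y":-19,"z":33,"rx":-0.147,"ry":0.175,"rz":1.382,"fingers":0.6},{"x":449,"y":-19,"z":33,"rx":-0.147,"ry":0.175,"rz":1.382,"fingers":0.6},{"x":449,"y":-19,"z":33,"rx":-0.147,"ry":0.175,"rz":1.382,"fingers":0.6},{"x":449,"y":-19,"z":33,"rx":-0.147,"ry":0.175,"rz":1.382,"fingers":0.6},{"x":449,"y":-19,"z":33,"rx":-0.147,"ry":0.175,"rz":1.382,"fingers":0.6},{"x":449,"y":-19,"z":33,"rx":-0.147,"ry":0.175,"rz":1.382,"fingers":0.6},{"x":449,"y":-19,"z":33,"rx":-0.147,"ry":0.175,"rz":1.382,"fingers":0.6}])

```text
time_s: 23.88
tool_pos: [0.45, 0.1129, 0.1974]
tool_rot: [179.9, -12.0, 5.1]
force: [-1.0, 0.3, 0.1]
grip_width: 0.0319
grasp_force: 20.0
```

```bash
python3 - <<'E'
from s import *
rows([("at",*st(0.002,.094,.0095)),("hov",*st(.002,.094,.11))])
E
```

```text
t 23.88 pos [0.45   0.1129 0.1974] rot [179.94 -12.03   5.08] F [-1.   0.3  0.1] w 0.0319 gf 20.0 q7 -109.9
at xyz [ -1.   -1.1 101. ] r [ 0.001 -0.001 -0.001]
hov xyz [-0.9 -1.   0.5] r [ 0.001 -0.001 -0.001]
```

Emit:
drive_tool(moves=[{"x":-1,"y":-1,"z":50,"rx":0,"ry":0,"rz":0,"fingers":0.6},{"x":-1,"y":-1,"z":85,"rx":0,"ry":0,"rz":0,"fingers":0.6},{"x":-1,"y":-1,"z":97,"rx":0,"ry":0,"rz":0,"fingers":0.6},{"x":-1,"y":-1,"z":101,"rx":0,"ry":0,"rz":0,"fingers":0.6},{"x":-1,"y":-1,"z":101.5,"rx":0,"ry":0,"rz":0,"fingers":0.6},{"x":-1,"y":-1,"z":101.5,"rx":0,"ry":0,"rz":0,"fingers":0.6},{"x":-1,"y":-1,"z":101.5,"rx":0,"ry":0,"rz":0,"fingers":-0.2},{"x":-1,"y":-1,"z":101.5,"rx":0,"ry":0,"rz":0,"fingers":-0.2},{"x":-1,"y":-1,"z":101.5,"rx":0,"ry":0,"rz":0,"fingers":-0.2},{"x":-1,"y":-1,"z":50,"rx":0,"ry":0,"rz":0,"fingers":-0.2},{"x":-1,"y":-1,"z":0,"rx":0,"ry":0,"rz":0,"fingers":-0.2},{"x":-1,"y":-1,"z":0,"rx":0,"ry":0,"rz":0,"fingers":-0.2},{"x":-1,"y":-1,"z":0,"rx":0,"ry":0,"rz":0,"fingers":-0.2}])

```text
time_s: 25.5
tool_pos: [0.4485, 0.1142, 0.1968]
tool_rot: [179.9, -12.0, 5.1]
force: [0.3, -0.1, -0.4]
grip_width: 0.0521
grasp_force: 0.0
```

```bash
python3 mat.py; python3 - <<'E'
from s import *
rows([("mid",[.48,-.10,.26],down(45)),("w2hi",*flat([.5379,-.3193,.1262],.24)),("w2hov",*flat([.5379,-.3193,.1262],.12))])
E
```

```text
mat [ 0.616 -0.305  0.011] 592 [ 0.6162 -0.3079 -0.0392] -25.09
mat [ 0.537 -0.317  0.011] 645 [ 0.5379 -0.3193  0.1253] -24.19
rack? [0.522 0.122 0.011] 297
board [ 0.5125  0.3264 -0.0428] local 0.0018 -0.0003 ang 0.016 -23.35
board [ 0.5125  0.3264 -0.0428] local 0.0018 -0.0003 ang 0.016 -23.35
board [ 0.4374  0.3296 -0.0594] local -0.0734 -0.0014 ang -0.001 -21.18
t 25.55 pos [0.4481 0.114  0.196 ] rot [179.9  -11.93   5.13] F [-0.5 -0.1 -1. ] w 0.0524 gf 0.0 q7 -110.2
mid xyz [ 25.6 216.1 -59.7] r [ 0.074 -0.199 -0.693]
w2hi xyz [ 58.7 439.7 -31.8] r [ 0.169 -0.16  -1.601]
w2hov xyz [ 33.9 439.5  85.6] r [ 0.169 -0.16  -1.601]
```

Emit:
drive_tool(moves=[{"x":0,"y":0,"z":-45,"rx":0,"ry":0,"rz":0,"fingers":-0.2},{"x":12,"y":100,"z":-60,"rx":0.037,"ry":-0.1,"rz":-0.35,"fingers":-0.2},{"x":26,"y":216,"z":-60,"rx":0.074,"ry":-0.2,"rz":-0.693,"fingers":-0.2},{"x":26,"y":216,"z":-60,"rx":0.074,"ry":-0.2,"rz":-0.693,"fingers":-0.2},{"x":26,"y":216,"z":-60,"rx":0.074,"ry":-0.2,"rz":-0.693,"fingers":-0.2},{"x":59,"y":440,"z":-32,"rx":0.169,"ry":-0.16,"rz":-1.601,"fingers":-0.2},{"x":59,"y":440,"z":-32,"rx":0.169,"ry":-0.16,"rz":-1.601,"fingers":-0.2},{"x":59,"y":440,"z":-32,"rx":0.169,"ry":-0.16,"rz":-1.601,"fingers":-0.2},{"x":59,"y":440,"z":-32,"rx":0.169,"ry":-0.16,"rz":-1.601,"fingers":-0.2},{"x":59,"y":440,"z":-32,"rx":0.169,"ry":-0.16,"rz":-1.601,"fingers":-0.2},{"x":34,"y":440,"z":86,"rx":0.169,"ry":-0.16,"rz":-1.601,"fingers":-0.2},{"x":34,"y":440,"z":86,"rx":0.169,"ry":-0.16,"rz":-1.601,"fingers":-0.2},{"x":34,"y":440,"z":86,"rx":0.169,"ry":-0.16,"rz":-1.601,"fingers":-0.2},{"x":34,"y":440,"z":86,"rx":0.169,"ry":-0.16,"rz":-1.601,"fingers":-0.2},{"x":34,"y":440,"z":86,"rx":0.169,"ry":-0.16,"rz":-1.601,"fingers":-0.2}])

```text
time_s: 27.42
tool_pos: [0.5405, -0.3204, 0.1235]
tool_rot: [179.7, 0.1, 97.2]
force: [-0.1, -0.3, 0.3]
grip_width: 0.0525
grasp_force: 0.0
```

```bash
python3 - <<'E'
from s import *
rows([("at",*flat([.5379,-.3193,.1257],.0125))])
c=cam("top"); print("L",nest_rack(c,rk,[0,.094,0]))
E
```

```text
t 27.43 pos [ 0.5405 -0.3204  0.1235] rot [1.797e+02 1.000e-01 9.719e+01] F [-0.1 -0.3  0.3] w 0.0525 gf 0.0 q7 49.6
at xyz [  1.6  -3.1 111. ] r [ 0.005  0.002 -0.   ]
L (array([0.00449238, 0.09421764, 0.00194573]), np.float64(-23.85649684212198))
```

Emit:
drive_tool(moves=[{"x":1.6,"y":-3,"z":50,"rx":0.004,"ry":0.002,"rz":0,"fingers":-0.2},{"x":1.6,"y":-3,"z":90,"rx":0.004,"ry":0.002,"rz":0,"fingers":-0.2},{"x":1.6,"y":-3,"z":107,"rx":0.004,"ry":0.002,"rz":0,"fingers":-0.2},{"x":1.6,"y":-3,"z":111,"rx":0.004,"ry":0.002,"rz":0,"fingers":-0.2},{"x":1.6,"y":-3,"z":111,"rx":0.004,"ry":0.002,"rz":0,"fingers":-0.2},{"x":1.6,"y":-3,"z":111,"rx":0.004,"ry":0.002,"rz":0,"fingers":0.6},{"x":1.6,"y":-3,"z":111,"rx":0.004,"ry":0.002,"rz":0,"fingers":0.6},{"x":1.6,"y":-3,"z":111,"rx":0.004,"ry":0.002,"rz":0,"fingers":0.6},{"x":1.6,"y":-3,"z":111,"rx":0.004,"ry":0.002,"rz":0,"fingers":0.6},{"x":1.6,"y":-3,"z":50,"rx":0.004,"ry":0.002,"rz":0,"fingers":0.6},{"x":1.6,"y":-3,"z":0,"rx":0.004,"ry":0.002,"rz":0,"fingers":0.6},{"x":1.6,"y":-3,"z":-60,"rx":0.004,"ry":0.002,"rz":0,"fingers":0.6},{"x":1.6,"y":-3,"z":-120,"rx":0.004,"ry":0.002,"rz":0,"fingers":0.6},{"x":1.6,"y":-3,"z":-120,"rx":0.004,"ry":0.002,"rz":0,"fingers":0.6},{"x":1.6,"y":-3,"z":-120,"rx":0.004,"ry":0.002,"rz":0,"fingers":0.6}], force=20)

```text
time_s: 29.35
tool_pos: [0.5355, -0.318, 0.2401]
tool_rot: [-179.8, -0.2, 97.2]
force: [0.1, -0.2, -0.6]
grip_width: 0.0317
grasp_force: 20.0
```

```bash
python3 - <<'E'
from s import *
rows([("mid",[.46,-.10,.25],down(45)),("hovM",*st(0.002,0,.11))])
E
```

```text
t 29.35 pos [ 0.5355 -0.318   0.2401] rot [-179.85   -0.19   97.23] F [ 0.1 -0.2 -0.6] w 0.0317 gf 20.0 q7 46.6
mid xyz [225.8 -47.4  -9. ] r [-0.004 -0.002  0.912]
hovM xyz [345.1 -34.6  44.7] r [-0.173  0.162  1.601]
```

Emit:
drive_tool(moves=[{"x":110,"y":-23,"z":-10,"rx":0,"ry":0,"rz":0.4,"fingers":0.6},{"x":226,"y":-47,"z":-10,"rx":0,"ry":0,"rz":0.912,"fingers":0.6},{"x":226,"y":-47,"z":-10,"rx":0,"ry":0,"rz":0.912,"fingers":0.6},{"x":226,"y":-47,"z":-10,"rx":0,"ry":0,"rz":0.912,"fingers":0.6},{"x":226,"y":-47,"z":-10,"rx":0,"ry":0,"rz":0.912,"fingers":0.6},{"x":345,"y":-35,"z":10,"rx":-0.173,"ry":0.162,"rz":1.601,"fingers":0.6},{"x":345,"y":-35,"z":20,"rx":-0.173,"ry":0.162,"rz":1.601,"fingers":0.6},{"x":345,"y":-35,"z":45,"rx":-0.173,"ry":0.162,"rz":1.601,"fingers":0.6},{"x":345,"y":-35,"z":45,"rx":-0.173,"ry":0.162,"rz":1.601,"fingers":0.6},{"x":345,"y":-35,"z":45,"rx":-0.173,"ry":0.162,"rz":1.601,"fingers":0.6},{"x":345,"y":-35,"z":45,"rx":-0.173,"ry":0.162,"rz":1.601,"fingers":0.6},{"x":345,"y":-35,"z":45,"rx":-0.173,"ry":0.162,"rz":1.601,"fingers":0.6},{"x":345,"y":-35,"z":45,"rx":-0.173,"ry":0.162,"rz":1.601,"fingers":0.6},{"x":345,"y":-35,"z":45,"rx":-0.173,"ry":0.162,"rz":1.601,"fingers":0.6},{"x":345,"y":-35,"z":45,"rx":-0.173,"ry":0.162,"rz":1.601,"fingers":0.6}])

```text
time_s: 31.22
tool_pos: [0.4575, 0.0197, 0.1966]
tool_rot: [180.0, -12.0, 5.1]
force: [-0.3, 0.2, -0.3]
grip_width: 0.0316
grasp_force: 20.0
```

```bash
python3 - <<'E'
from s import *
rows([("at",*st(0.002,0,.0095)),("hov",*st(.002,0,.11))])
E
```

```text
t 31.23 pos [0.4575 0.0197 0.1966] rot [179.97 -12.01   5.13] F [-0.3  0.2 -0.3] w 0.0316 gf 20.0 q7 -98.0
at xyz [ 1.000e-01 -6.000e-01  1.004e+02] r [ 0.001 -0.     0.   ]
hov xyz [ 0.1 -0.5 -0.1] r [ 0.001 -0.     0.   ]
```

Emit:
drive_tool(moves=[{"x":0,"y":-0.6,"z":50,"rx":0,"ry":0,"rz":0,"fingers":0.6},{"x":0,"y":-0.6,"z":85,"rx":0,"ry":0,"rz":0,"fingers":0.6},{"x":0,"y":-0.6,"z":96,"rx":0,"ry":0,"rz":0,"fingers":0.6},{"x":0,"y":-0.6,"z":100,"rx":0,"ry":0,"rz":0,"fingers":0.6},{"x":0,"y":-0.6,"z":101,"rx":0,"ry":0,"rz":0,"fingers":0.6},{"x":0,"y":-0.6,"z":101,"rx":0,"ry":0,"rz":0,"fingers":0.6},{"x":0,"y":-0.6,"z":101,"rx":0,"ry":0,"rz":0,"fingers":-0.2},{"x":0,"y":-0.6,"z":101,"rx":0,"ry":0,"rz":0,"fingers":-0.2},{"x":0,"y":-0.6,"z":101,"rx":0,"ry":0,"rz":0,"fingers":-0.2},{"x":0,"y":-0.6,"z":50,"rx":0,"ry":0,"rz":0,"fingers":-0.2},{"x":0,"y":-0.6,"z":0,"rx":0,"ry":0,"rz":0,"fingers":-0.2},{"x":0,"y":-0.6,"z":-40,"rx":0,"ry":0,"rz":0,"fingers":-0.2},{"x":0,"y":-0.6,"z":-40,"rx":0,"ry":0,"rz":0,"fingers":-0.2},{"x":0,"y":-0.6,"z":-40,"rx":0,"ry":0,"rz":0,"fingers":-0.2}])

```text
time_s: 32.98
tool_pos: [0.4487, 0.019, 0.235]
tool_rot: [180.0, -12.0, 5.0]
force: [-1.0, 0.7, 0.0]
grip_width: 0.0522
grasp_force: 0.0
```

```bash
python3 mat.py; python3 - <<'E'
from s import *
rows([("mid",[.50,-.12,.26],down(45)),("w1hi",*flat([.6162,-.3079,-.038],.24)),("w1hov",*flat([.6162,-.3079,-.038],.12))])
E
```

```text
mat [ 0.616 -0.305  0.011] 601 [ 0.6162 -0.3079 -0.0397] -25.1
rack? [0.527 0.022 0.011] 316
rack? [0.493 0.124 0.011] 463
board [ 0.5125  0.3264 -0.0428] local 0.0018 -0.0003 ang 0.015 -23.23
board [ 0.5125  0.3265 -0.0963] local 0.0017 -0.0001 ang -0.038 -22.31
board [ 0.4374  0.3296 -0.0594] local -0.0734 -0.0014 ang -0.001 -20.97
t 33.02 pos [0.4484 0.0192 0.2346] rot [179.98 -11.92   5.08] F [1.3 0.5 0.2] w 0.0519 gf 0.0 q7 -96.1
mid xyz [ 43.5 143.2 -16.7] r [ 0.073 -0.199 -0.694]
w1hi xyz [136.3 340.6  23.4] r [ 0.151 -0.17  -1.439]
w1hov xyz [111.5 340.6 140.9] r [ 0.151 -0.17  -1.439]
```

Emit:
drive_tool(moves=[{"x":20,"y":70,"z":-20,"rx":0.037,"ry":-0.1,"rz":-0.35,"fingers":-0.2},{"x":43,"y":143,"z":-20,"rx":0.073,"ry":-0.2,"rz":-0.694,"fingers":-0.2},{"x":43,"y":143,"z":-20,"rx":0.073,"ry":-0.2,"rz":-0.694,"fingers":-0.2},{"x":43,"y":143,"z":-20,"rx":0.073,"ry":-0.2,"rz":-0.694,"fingers":-0.2},{"x":136,"y":341,"z":23,"rx":0.151,"ry":-0.17,"rz":-1.439,"fingers":-0.2},{"x":136,"y":341,"z":23,"rx":0.151,"ry":-0.17,"rz":-1.439,"fingers":-0.2},{"x":136,"y":341,"z":23,"rx":0.151,"ry":-0.17,"rz":-1.439,"fingers":-0.2},{"x":136,"y":341,"z":23,"rx":0.151,"ry":-0.17,"rz":-1.439,"fingers":-0.2},{"x":136,"y":341,"z":23,"rx":0.151,"ry":-0.17,"rz":-1.439,"fingers":-0.2},{"x":136,"y":341,"z":23,"rx":0.151,"ry":-0.17,"rz":-1.439,"fingers":-0.2},{"x":112,"y":341,"z":141,"rx":0.151,"ry":-0.17,"rz":-1.439,"fingers":-0.2},{"x":112,"y":341,"z":141,"rx":0.151,"ry":-0.17,"rz":-1.439,"fingers":-0.2},{"x":112,"y":341,"z":141,"rx":0.151,"ry":-0.17,"rz":-1.439,"fingers":-0.2},{"x":112,"y":341,"z":141,"rx":0.151,"ry":-0.17,"rz":-1.439,"fingers":-0.2},{"x":112,"y":341,"z":141,"rx":0.151,"ry":-0.17,"rz":-1.439,"fingers":-0.2},{"x":112,"y":341,"z":141,"rx":0.151,"ry":-0.17,"rz":-1.439,"fingers":-0.2}])

```text
time_s: 35.02
tool_pos: [0.6188, -0.3085, 0.1239]
tool_rot: [179.7, 0.0, 87.9]
force: [0.2, -0.6, 0.1]
grip_width: 0.052
grasp_force: 0.0
```

```bash
python3 - <<'E'
from s import *
rows([("at",*flat([.6162,-.3079,-.0385],.0125))])
c=cam("top"); print("L",nest_rack(c,rk,[0,.094,0]),"M",nest_rack(c,rk,[0,0,0]))
E
```

```text
t 35.02 pos [ 0.6188 -0.3085  0.1239] rot [1.7971e+02 4.0000e-02 8.7860e+01] F [ 0.2 -0.6  0.1] w 0.052 gf 0.0 q7 34.5
at xyz [  0.5  -3.2 111.3] r [0.005 0.001 0.001]
L (array([0.00452664, 0.09421367, 0.00194881]), np.float64(-24.01986637844032)) M (array([ 0.00428759, -0.00058838, -0.00016928]), np.float64(-23.083132595638883))
```

Emit:
drive_tool(moves=[{"x":0.5,"y":-3,"z":50,"rx":0.005,"ry":0,"rz":0,"fingers":-0.2},{"x":0.5,"y":-3,"z":90,"rx":0.005,"ry":0,"rz":0,"fingers":-0.2},{"x":0.5,"y":-3,"z":107,"rx":0.005,"ry":0,"rz":0,"fingers":-0.2},{"x":0.5,"y":-3,"z":111.3,"rx":0.005,"ry":0,"rz":0,"fingers":-0.2},{"x":0.5,"y":-3,"z":111.3,"rx":0.005,"ry":0,"rz":0,"fingers":-0.2},{"x":0.5,"y":-3,"z":111.3,"rx":0.005,"ry":0,"rz":0,"fingers":0.6},{"x":0.5,"y":-3,"z":111.3,"rx":0.005,"ry":0,"rz":0,"fingers":0.6},{"x":0.5,"y":-3,"z":111.3,"rx":0.005,"ry":0,"rz":0,"fingers":0.6},{"x":0.5,"y":-3,"z":111.3,"rx":0.005,"ry":0,"rz":0,"fingers":0.6},{"x":0.5,"y":-3,"z":50,"rx":0.005,"ry":0,"rz":0,"fingers":0.6},{"x":0.5,"y":-3,"z":0,"rx":0.005,"ry":0,"rz":0,"fingers":0.6},{"x":0.5,"y":-3,"z":-60,"rx":0.005,"ry":0,"rz":0,"fingers":0.6},{"x":0.5,"y":-3,"z":-125,"rx":0.005,"ry":0,"rz":0,"fingers":0.6},{"x":0.5,"y":-3,"z":-125,"rx":0.005,"ry":0,"rz":0,"fingers":0.6},{"x":0.5,"y":-3,"z":-125,"rx":0.005,"ry":0,"rz":0,"fingers":0.6}], force=20)

```text
time_s: 36.95
tool_pos: [0.614, -0.307, 0.2455]
tool_rot: [-179.7, -0.1, 87.9]
force: [-0.6, 0.8, -1.7]
grip_width: 0.0321
grasp_force: 20.0
```

```bash
python3 - <<'E'
from s import *
rows([("mid",[.50,-.15,.25],down(45)),("hovR",*st(0.002,-.094,.11))])
E
```

```text
t 36.95 pos [ 0.614  -0.307   0.2455] rot [-1.7972e+02 -7.0000e-02  8.7870e+01] F [-0.6  0.8 -1.7] w 0.0321 gf 20.0 q7 32.5
mid xyz [ 152.7 -119.8   -3.7] r [-0.005  0.001  0.748]
hovR xyz [ 227.9 -156.4   49.8] r [-0.156  0.174  1.438]
```

Emit:
drive_tool(moves=[{"x":75,"y":-60,"z":-6,"rx":0,"ry":0,"rz":0.35,"fingers":0.6},{"x":153,"y":-120,"z":-6,"rx":0,"ry":0,"rz":0.748,"fingers":0.6},{"x":153,"y":-120,"z":-6,"rx":0,"ry":0,"rz":0.748,"fingers":0.6},{"x":153,"y":-120,"z":-6,"rx":0,"ry":0,"rz":0.748,"fingers":0.6},{"x":228,"y":-156,"z":0,"rx":-0.156,"ry":0.174,"rz":1.438,"fingers":0.6},{"x":228,"y":-156,"z":0,"rx":-0.156,"ry":0.174,"rz":1.438,"fingers":0.6},{"x":228,"y":-156,"z":20,"rx":-0.156,"ry":0.174,"rz":1.438,"fingers":0.6},{"x":228,"y":-156,"z":50,"rx":-0.156,"ry":0.174,"rz":1.438,"fingers":0.6},{"x":228,"y":-156,"z":50,"rx":-0.156,"ry":0.174,"rz":1.438,"fingers":0.6},{"x":228,"y":-156,"z":50,"rx":-0.156,"ry":0.174,"rz":1.438,"fingers":0.6},{"x":228,"y":-156,"z":50,"rx":-0.156,"ry":0.174,"rz":1.438,"fingers":0.6},{"x":228,"y":-156,"z":50,"rx":-0.156,"ry":0.174,"rz":1.438,"fingers":0.6},{"x":228,"y":-156,"z":50,"rx":-0.156,"ry":0.174,"rz":1.438,"fingers":0.6},{"x":228,"y":-156,"z":50,"rx":-0.156,"ry":0.174,"rz":1.438,"fingers":0.6}])

```text
time_s: 38.7
tool_pos: [0.4671, -0.0736, 0.1971]
tool_rot: [179.9, -12.1, 5.1]
force: [0.2, -0.4, -0.6]
grip_width: 0.0314
grasp_force: 20.0
```

```bash
python3 - <<'E'
from s import *
rows([("at",*st(0.002,-.094,.0095)),("hov",*st(.002,-.094,.11))])
E
```

```text
t 38.7 pos [ 0.4671 -0.0736  0.1971] rot [179.94 -12.07   5.15] F [ 0.2 -0.4 -0.6] w 0.0314 gf 20.0 q7 -83.7
at xyz [ -1.3  -0.4 100.6] r [ 0.001 -0.001  0.001]
hov xyz [-1.2 -0.3  0.1] r [ 0.001 -0.001  0.001]
```

Emit:
drive_tool(moves=[{"x":-1.2,"y":-0.4,"z":50,"rx":0,"ry":0,"rz":0,"fingers":0.6},{"x":-1.2,"y":-0.4,"z":85,"rx":0,"ry":0,"rz":0,"fingers":0.6},{"x":-1.2,"y":-0.4,"z":96,"rx":0,"ry":0,"rz":0,"fingers":0.6},{"x":-1.2,"y":-0.4,"z":100,"rx":0,"ry":0,"rz":0,"fingers":0.6},{"x":-1.2,"y":-0.4,"z":101,"rx":0,"ry":0,"rz":0,"fingers":0.6},{"x":-1.2,"y":-0.4,"z":101,"rx":0,"ry":0,"rz":0,"fingers":0.6},{"x":-1.2,"y":-0.4,"z":101,"rx":0,"ry":0,"rz":0,"fingers":-0.2},{"x":-1.2,"y":-0.4,"z":101,"rx":0,"ry":0,"rz":0,"fingers":-0.2},{"x":-1.2,"y":-0.4,"z":101,"rx":0,"ry":0,"rz":0,"fingers":-0.2},{"x":-1.2,"y":-0.4,"z":50,"rx":0,"ry":0,"rz":0,"fingers":-0.2},{"x":-1.2,"y":-0.4,"z":0,"rx":0,"ry":0,"rz":0,"fingers":-0.2},{"x":-1.2,"y":-0.4,"z":-40,"rx":0,"ry":0,"rz":0,"fingers":-0.2},{"x":-1.2,"y":-0.4,"z":-40,"rx":0,"ry":0,"rz":0,"fingers":-0.2},{"x":-1.2,"y":-0.4,"z":-40,"rx":0,"ry":0,"rz":0,"fingers":-0.2}])

```text
time_s: 40.45
tool_pos: [0.457, -0.0742, 0.2353]
tool_rot: [180.0, -12.0, 5.1]
force: [0.3, 0.5, 0.4]
grip_width: 0.0525
grasp_force: 0.0
```

```bash
python3 - <<'E'
from s import *
rows([("away",[.52,-.36,.25],down(45))])
E
```

```text
t 40.45 pos [ 0.457  -0.0742  0.2353] rot [179.95 -12.02   5.12] F [0.3 0.5 0.4] w 0.0525 gf 0.0 q7 -84.4
away xyz [ 39.4 290.3  -6.4] r [ 0.074 -0.201 -0.693]
```

Move aside over the mat so that all nests can be checked with the valve still shut.

Emit:
drive_tool(moves=[{"x":20,"y":60,"z":-15,"rx":0.02,"ry":-0.05,"rz":-0.15,"fingers":0.08},{"x":39,"y":290,"z":-6,"rx":0.074,"ry":-0.201,"rz":-0.693,"fingers":0.08},{"x":39,"y":290,"z":-6,"rx":0.074,"ry":-0.201,"rz":-0.693,"fingers":0.08},{"x":39,"y":290,"z":-6,"rx":0.074,"ry":-0.201,"rz":-0.693,"fingers":0.08},{"x":39,"y":290,"z":-6,"rx":0.074,"ry":-0.201,"rz":-0.693,"fingers":0.08},{"x":39,"y":290,"z":-6,"rx":0.074,"ry":-0.201,"rz":-0.693,"fingers":0.08},{"x":39,"y":290,"z":-6,"rx":0.074,"ry":-0.201,"rz":-0.693,"fingers":0.08},{"x":39,"y":290,"z":-6,"rx":0.074,"ry":-0.201,"rz":-0.693,"fingers":0.08},{"x":39,"y":290,"z":-6,"rx":0.074,"ry":-0.201,"rz":-0.693,"fingers":0.08}])

```text
time_s: 41.58
tool_pos: [0.5204, -0.3578, 0.2499]
tool_rot: [-180.0, -0.1, 45.1]
force: [0.6, 0.0, 0.3]
grip_width: 0.0399
grasp_force: 0.0
```

```bash
python3 - <<'E'
from s import *
c=cam("top"); save(c,"top4.png",crop=(180,170,400,320),k=3.6)
for y in(.094,0,-.094): print(nest_rack(c,rk,[0,y,0]))
rows([("hov",*lev(-175.5,z=.23)),("at",*lev(-175.5))])
E
```

```text
(array([0.00457494, 0.09420979, 0.00198326]), np.float64(-24.16326363844887))
(array([ 0.00427915, -0.00058747, -0.00016783]), np.float64(-23.315652201982054))
(array([ 0.00494288, -0.09456566,  0.00162663]), np.float64(-24.418362960897298))
t 41.62 pos [ 0.5205 -0.3579  0.2502] rot [-1.7999e+02 -1.1000e-01  4.5110e+01] F [-0.2  0.4  0.2] w 0.0401 gf 0.0 q7 -0.2
hov xyz [ 135.2 -130.7   20.4] r [-0.001 -0.002  0.709]
at xyz [ 135.  -130.7  119.4] r [-0.001 -0.002  0.709]
```

View pics/top4.png

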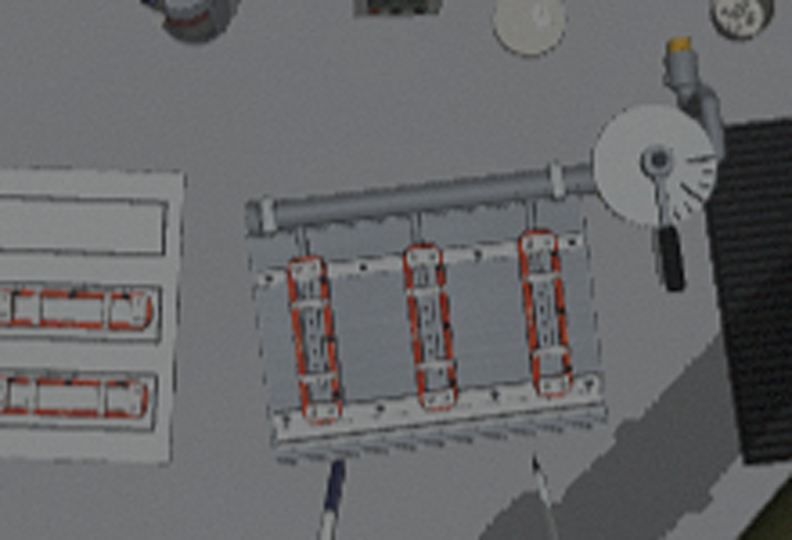

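Emit:
drive_tool(moves=[{"x":135,"y":-131,"z":10,"rx":0,"ry":0,"rz":0.709,"fingers":0.08},{"x":135,"y":-131,"z":10,"rx":0,"ry":0,"rz":0.709,"fingers":0.08},{"x":135,"y":-131,"z":10,"rx":0,"ry":0,"rz":0.709,"fingers":0.08},{"x":135,"y":-131,"z":10,"rx":0,"ry":0,"rz":0.709,"fingers":0.08},{"x":135,"y":-131,"z":20,"rx":0,"ry":0,"rz":0.709,"fingers":0.08},{"x":135,"y":-131,"z":20,"rx":0,"ry":0,"rz":0.709,"fingers":0.08},{"x":135,"y":-131,"z":20,"rx":0,"ry":0,"rz":0.709,"fingers":0.08},{"x":135,"y":-131,"z":20,"rx":0,"ry":0,"rz":0.709,"fingers":0.08}])

```text
time_s: 42.62
tool_pos: [0.5228, -0.1729, 0.2304]
tool_rot: [180.0, -0.1, 4.3]
force: [0.6, -0.5, 0.2]
grip_width: 0.0401
grasp_force: 0.0
```

```bash
python3 - <<'E'
from s import *
rows([("at",*lev(-175.5))])
E
```

```text
t 42.62 pos [ 0.5228 -0.1729  0.2304] rot [ 1.7997e+02 -5.0000e-02  4.2800e+00] F [ 0.6 -0.5  0.2] w 0.0401 gf 0.0 q7 -63.3
at xyz [ 0.7 -3.1 99.4] r [ 0.001 -0.001 -0.004]
```

Emit:
drive_tool(moves=[{"x":0.7,"y":-3,"z":50,"rx":0,"ry":0,"rz":0,"fingers":0.08},{"x":0.7,"y":-3,"z":90,"rx":0,"ry":0,"rz":0,"fingers":0.08},{"x":0.7,"y":-3,"z":99.4,"rx":0,"ry":0,"rz":0,"fingers":0.08},{"x":0.7,"y":-3,"z":99.4,"rx":0,"ry":0,"rz":0,"fingers":0.08},{"x":0.7,"y":-3,"z":99.4,"rx":0,"ry":0,"rz":0,"fingers":0.9},{"x":0.7,"y":-3,"z":99.4,"rx":0,"ry":0,"rz":0,"fingers":0.9},{"x":0.7,"y":-3,"z":99.4,"rx":0,"ry":0,"rz":0,"fingers":0.9},{"x":0.7,"y":-3,"z":99.4,"rx":0,"ry":0,"rz":0,"fingers":0.9},{"x":0.7,"y":-3,"z":99.4,"rx":0,"ry":0,"rz":0,"fingers":0.9}], force=12)

```text
time_s: 43.75
tool_pos: [0.5239, -0.1684, 0.1313]
tool_rot: [-180.0, -0.1, 4.4]
force: [-0.8, 0.2, 3.6]
grip_width: 0.014
grasp_force: 12.0
```

```bash
python3 - <<'E'
from s import *
rows([(str(d),*lev(d)) for d in (-175.5,-170,-161,-152,-143,-135,-130.3)])
p=np.array(sensors.get_obs()["tool_pos"])[:2]-v; print(np.degrees(np.arctan2(p[1],p[0])),np.hypot(*p))
E
```

```text
t 43.75 pos [ 0.5239 -0.1684  0.1313] rot [-1.7999e+02 -8.0000e-02  4.4000e+00] F [-0.8  0.2  3.6] w 0.014 gf 12.0 q7 -58.9
-175.5 xyz [-0.6  1.5  0.3] r [-0.    -0.001 -0.002]
-170 xyz [-0.2  9.1  0.3] r [-0.    -0.001 -0.098]
-161 xyz [ 2.  21.5  0.3] r [ 0.    -0.001 -0.255]
-152 xyz [ 6.1 33.3  0.3] r [ 0.    -0.001 -0.412]
-143 xyz [12.  44.4  0.3] r [ 0.    -0.001 -0.569]
-135 xyz [18.7 53.4  0.3] r [ 0.    -0.001 -0.709]
-130.3 xyz [23.1 58.2  0.3] r [ 0.    -0.001 -0.791]
-176.54765188699918 0.07941116900640507
```

```bash
sed -i 's/^F=np.load("fit.npz"); v=F\["valve"\]\[:2\]/&+[0,.0018]/' s.py; python3 - <<'E'
from s import *
rows([(str(d),*lev(d)) for d in (-175.2,-170,-161,-152,-143,-135,-130)])
E
```

```text
t 43.75 pos [ 0.5239 -0.1684  0.1313] rot [-1.7999e+02 -8.0000e-02  4.4000e+00] F [-0.8  0.2  3.6] w 0.014 gf 12.0 q7 -58.9
-175.2 xyz [-0.5  0.1  0.3] r [-0.    -0.001 -0.007]
-170 xyz [-0.1  7.3  0.3] r [-0.    -0.001 -0.098]
-161 xyz [ 2.1 19.7  0.3] r [ 0.    -0.001 -0.255]
-152 xyz [ 6.2 31.5  0.3] r [ 0.    -0.001 -0.412]
-143 xyz [12.1 42.6  0.3] r [ 0.    -0.001 -0.569]
-135 xyz [18.8 51.6  0.3] r [ 0.    -0.001 -0.709]
-130 xyz [23.6 56.7  0.3] r [ 0.    -0.001 -0.796]
```

Emit:
drive_tool(moves=[{"x":0,"y":7.3,"z":0,"rx":0,"ry":0,"rz":-0.098,"fingers":0.9},{"x":2,"y":19.7,"z":0,"rx":0,"ry":0,"rz":-0.255,"fingers":0.9},{"x":6.2,"y":31.5,"z":0,"rx":0,"ry":0,"rz":-0.412,"fingers":0.9},{"x":12,"y":42.6,"z":0,"rx":0,"ry":0,"rz":-0.569,"fingers":0.9},{"x":18.8,"y":51.6,"z":0,"rx":0,"ry":0,"rz":-0.709,"fingers":0.9},{"x":23.6,"y":56.7,"z":0,"rx":0,"ry":0,"rz":-0.796,"fingers":0.9},{"x":23.6,"y":56.7,"z":0,"rx":0,"ry":0,"rz":-0.796,"fingers":0.9},{"x":23.6,"y":56.7,"z":0,"rx":0,"ry":0,"rz":-0.796,"fingers":0.9},{"x":23.6,"y":56.7,"z":0,"rx":0,"ry":0,"rz":-0.796,"fingers":0.9},{"x":23.6,"y":56.7,"z":0,"rx":0,"ry":0,"rz":-0.796,"fingers":0.9}])

```text
time_s: 45.0
tool_pos: [0.5525, -0.2221, 0.1313]
tool_rot: [179.9, -0.1, 50.0]
force: [3.5, 4.3, 4.5]
grip_width: 0.0139
grasp_force: 12.0
```

```bash
python3 - <<'E'
from s import *
rows([("tgt",*lev(-130)),("away",[.46,-.36,.25],down(60))])
p=np.array(sensors.get_obs()["tool_pos"])[:2]-v; print(np.degrees(np.arctan2(p[1],p[0])),np.hypot(*p))
E
```

```text
t 45.0 pos [ 0.5525 -0.2221  0.1313] rot [ 1.7991e+02 -1.5000e-01  5.0000e+01] F [3.5 4.3 4.5] w 0.0139 gf 12.0 q7 -8.3
tgt xyz [-1.2  0.   0.3] r [ 0.002 -0.003  0.   ]
away xyz [-164.8   18.  -119.1] r [ 0.002 -0.002 -0.175]
-130.0120841667462 0.07876656844871549
```

Release, lift and step aside.

Emit:
drive_tool(moves=[{"x":0,"y":0,"z":0,"rx":0,"ry":0,"rz":0,"fingers":0.4},{"x":0,"y":0,"z":0,"rx":0,"ry":0,"rz":0,"fingers":0.1},{"x":0,"y":0,"z":0,"rx":0,"ry":0,"rz":0,"fingers":0.1},{"x":0,"y":0,"z":0,"rx":0,"ry":0,"rz":0,"fingers":0.1},{"x":0,"y":0,"z":-50,"rx":0,"ry":0,"rz":0,"fingers":0.1},{"x":0,"y":0,"z":-110,"rx":0,"ry":0,"rz":0,"fingers":0.1},{"x":-165,"y":18,"z":-119,"rx":0,"ry":0,"rz":-0.175,"fingers":0.1},{"x":-165,"y":18,"z":-119,"rx":0,"ry":0,"rz":-0.175,"fingers":0.1},{"x":-165,"y":18,"z":-119,"rx":0,"ry":0,"rz":-0.175,"fingers":0.1},{"x":-165,"y":18,"z":-119,"rx":0,"ry":0,"rz":-0.175,"fingers":0.1},{"x":-165,"y":18,"z":-119,"rx":0,"ry":0,"rz":-0.175,"fingers":0.1},{"x":-165,"y":18,"z":-119,"rx":0,"ry":0,"rz":-0.175,"fingers":0.1}])

```text
time_s: 46.5
tool_pos: [0.4602, -0.3594, 0.2493]
tool_rot: [-180.0, -0.1, 60.2]
force: [0.3, -0.6, -0.4]
grip_width: 0.0392
grasp_force: 0.0
```

```bash
python3 - <<'E'
from s import *
c=cam("top"); save(c,"top5.png",crop=(150,170,420,320),k=2.9)
for y in(.094,0,-.094): print(nest_rack(c,rk,[0,y,0]))
im=cv2.resize(cv2.cvtColor(c["image"],cv2.COLOR_RGB2BGR)[185:275,325:415],None,fx=6,fy=6,interpolation=cv2.INTER_CUBIC)
im=cv2.convertScaleAbs(im,alpha=1.7)
for d in(-130,-125,-135):
    for r in(.03,.05,.08,.104):
        u=(proj(c,np.array([lev(d,r,.142)[0]]))[0]-[325,185])*6+2.5; cv2.circle(im,tuple(int(a) for a in u),2,(0,0,255) if d==-130 else (0,255,0),-1)
cv2.imwrite("pics/lev.png",im)
E
```

```text
(array([0.00457907, 0.09420774, 0.00195241]), np.float64(-23.9159487220598))
(array([ 0.0042863 , -0.00057041, -0.00052364]), np.float64(-23.184736420440117))
(array([ 0.00489575, -0.09458346,  0.00288552]), np.float64(-24.328457971102083))
```

View pics/lev.png

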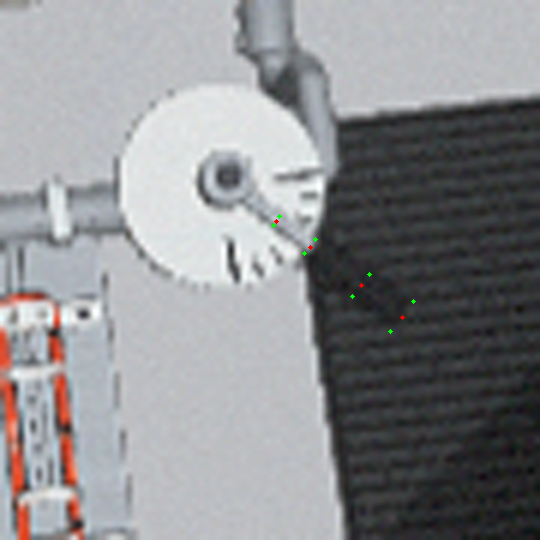

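View pics/top5.png

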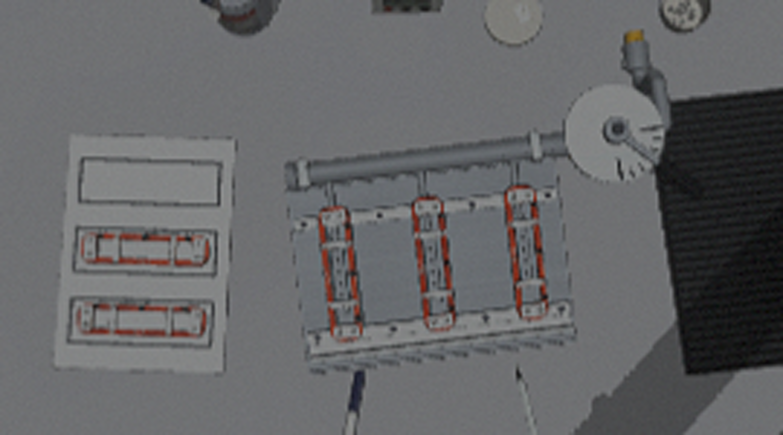

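```bash
python3 -c "
from cell import workorder; print(workorder.sign_off())"
```

```text
the job is handed in; nothing more can be done
None
```

The job is done and handed in: I shut the valve, put both dry nests in outlines on the staging board, laid all three wet nests over nozzles on the rack, then set the valve to 45°. My last camera checks put every nest within about 5 mm of its target and the lever over the 45° tick; the sign-off itself returned no verdict.

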